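# Set up the absorption-measurement bench

### The job

Get the absorption bench ready: set the sensor block on the locating plate clear of both stops with its snout pointing away from the end stop, press it firmly down flat (about 15 N), then slide it square against the long stop and, only after that, along the long stop until it is home against the end stop too. Also turn the filter wheel by its rim until its red mark faces the yellow pointer, and stand every absorber there is upright on the rack in the bay of its own colour, centred in the bay and square, so that they make a neat row. Leave the meters and the power supply where they are.

Things in the scene. Friction and masses are not known exactly. Their poses are not given: they have to be found in the camera images.
- sensor: Loose aluminium sensor block, 0.4 to 0.6 kg: 80 mm (x) by 110 mm (y) by 35 mm high, origin at the centre of its underside. A blue grip rib stands on the middle of its top: 16 mm thick (x), 70 mm long (y), from 35 to 60 mm above the underside. A black round snout (26 mm across) sticks out 25 mm from its +y end. It slides easily on the plate.
- snout (a point): End of the sensor block's snout, 80 mm from the block's origin along its +y, 19 mm above its underside.
- plate: Fixed green plate, 160 (x) by 190 (y) by 15 mm, origin under its centre; upper face 15 mm up. Steel long stop at its +x edge: inner face x = +68 mm, 190 mm long. End stop at its -y edge: inner face y = -83 mm, from x = -2 to +58 mm. Both tops 37 mm above the table. Home of the block's origin, axes along the plate's: x +28, y -28, z +15 mm here; the snout then points to +y.
- lamphouse: Fixed white lamp house, 200 x 200 x 40 mm, origin at the centre of its underside; carries the filter wheel and, at its -x side, a yellow T-shaped pointer (top 46 mm above the table).
- wheel (a joint): Filter wheel angle, rad, growing counter-clockwise from above; 0 when the red mark faces the pointer. Limits +-3.1; starts at 0.8 to 2.4. Stiff (0.06 N m), stays where left. A black disc with coloured windows (its face 50 mm above the table) in an upright aluminium rim: wall 10 mm thick, outer radius 75 mm, inner 65 mm, rim top 84 mm above the table.
- wheel_center (a point): On the wheel's axis, level with the rim top (84 mm above the table).
- wheel_mark (a point): The red mark engraved across the rim, at mid-wall of the rim top (radius 70 mm); turns with the wheel.
- pointer_tip (a point): Tip of the fixed yellow pointer on the lamp house, 80 mm from the wheel's axis.
- rack: Fixed low wooden rack shelf, 120 mm (x) by 260 mm (y), upper face 30 mm above the table, origin at the centre of its underside. Four painted bays (each 84 by 46 mm) side by side along y, 54 mm apart: red, blue, yellow, green from -y to +y.
- bay_red (a point): Centre of the red bay, on the rack's upper face; axes as the rack's.
- bay_blue (a point): Centre of the blue bay, on the rack's upper face; axes as the rack's.
- bay_yellow (a point): Centre of the yellow bay, on the rack's upper face; axes as the rack's.
- bay_green (a point): Centre of the green bay, on the rack's upper face; axes as the rack's.
- rider_red: Loose absorber with red foot, 0.25 to 0.36 kg (may be absent): foot 74 mm (x) by 40 mm (y) by 18 mm high, and on it an upright aluminium slab, 12 mm thick (y), 64 mm wide (x), from 18 to 78 mm above the underside. Origin at the centre of the underside. Upright at the start, bottom-heavy. Either way round is right.
- rider_blue: Loose absorber with blue foot, 0.25 to 0.36 kg (may be absent): foot 74 mm (x) by 40 mm (y) by 18 mm high, and on it an upright wood slab, 12 mm thick (y), 64 mm wide (x), from 18 to 78 mm above the underside. Origin at the centre of the underside. Upright at the start, bottom-heavy. Either way round is right.
- rider_yellow: Loose absorber with yellow foot, 0.25 to 0.36 kg (may be absent): foot 74 mm (x) by 40 mm (y) by 18 mm high, and on it an upright marble slab, 12 mm thick (y), 64 mm wide (x), from 18 to 78 mm above the underside. Origin at the centre of the underside. Upright at the start, bottom-heavy. Either way round is right.
- rider_green: Loose absorber with green foot, 0.25 to 0.36 kg (may be absent): foot 74 mm (x) by 40 mm (y) by 18 mm high, and on it an upright copper slab, 12 mm thick (y), 64 mm wide (x), from 18 to 78 mm above the underside. Origin at the centre of the underside. Upright at the start, bottom-heavy. Either way round is right.
- meter_a: Bystander: loose hand multimeter lying flat, 140 x 70 x 40 mm, origin under its centre.
- meter_b: Bystander: a second such multimeter.
- supply: Bystander: loose grey power supply, 120 x 160 x 90 mm, origin under its centre.
Mind the look-alikes: they are no part of the job. What is shaped like the sensor but pink is not meant. Leave any black or pink look-alike of the rider_red alone.

How it is judged:
On the way, in this order (a step that is already met when the one before it is completed fails the run):
1. the sensor block is pressed firmly down on the plate, clear of both stops (z of sensor in the frame of plate between 0.0125 and 0.0175 m and angle between sensor's own z axis and vertical below 0.04 rad and contact force between sensor and plate above 11 N and x of sensor in the frame of plate below 0.024 m and y of sensor in the frame of plate above -0.024 m), for 0.2 s.
2. it is slid square against the long stop, still clear of the end stop (z of sensor in the frame of plate between 0.0125 and 0.0175 m and angle between sensor's own z axis and vertical below 0.04 rad and angle between the y axis of sensor and the y axis of plate, either way round below 0.045 rad and x of sensor in the frame of plate above 0.0255 m and y of sensor in the frame of plate above -0.024 m), for 0.1 s.
3. it is home against both stops (z of sensor in the frame of plate between 0.0125 and 0.0175 m and angle between sensor's own z axis and vertical below 0.04 rad and angle between the y axis of sensor and the y axis of plate, either way round below 0.045 rad and y of snout in the frame of plate above 0.02 m and x of sensor in the frame of plate above 0.0255 m and y of sensor in the frame of plate below -0.0255 m), for 0.2 s.
At the end, for the whole second after the job is handed in: Sensor block flat, square (2.5 deg) and within 2.5 mm of both stops, snout away from the end stop; red mark within 4 deg of the pointer; each absorber present upright, within 12 mm of its bay centre and square within 8 deg; all at rest (all of step 3 and linear speed of each of sensor, rider_red, rider_blue, rider_yellow, rider_green below 0.02 m/s and value of joint wheel between -0.07 and 0.07 rad and distance between rider_red and bay_red below 0.012 m and angle between each of rider_red, rider_blue, rider_yellow, rider_green's own z axis and vertical below 0.06 rad and angle between the x axis of each of rider_red, rider_blue, rider_yellow, rider_green and the x axis of rack, either way round below 0.15 rad and distance between rider_blue and bay_blue below 0.012 m and distance between rider_yellow and bay_yellow below 0.012 m and distance between rider_green and bay_green below 0.012 m); the robot touches nothing.
It fails at once if the first meter is pushed aside by more than 25 mm (distance of meter_a from where it was at the start of the episode above 0.025 m).
It fails at once if the second meter is pushed aside by more than 25 mm (distance of meter_b from where it was at the start of the episode above 0.025 m).
It fails at once if the power supply is pushed aside by more than 25 mm (distance of supply from where it was at the start of the episode above 0.025 m).
Of rider_red, rider_blue, rider_yellow, rider_green only 2 to 4 are there at a start; the rules pass over those that are not, and their reading is None.
At some moment in a run one of sensor, rider_red, rider_blue, rider_yellow, rider_green may be knocked a few centimetres aside while the robot is not near it.
Once in a run the grip may slacken for a moment while it holds something.
It also fails if it takes over 210 s, if anything falls off the work surface, if the arm or the gripper's body presses on something with over 40 N, if the wrist force passes 120 N, or if a joint passes its speed limit or range.

### The arm

A 6-joint arm with a two-finger parallel gripper is mounted at the origin on the work surface. World frame = base frame: x ahead of the robot, y to its left, z up, the work surface at z = 0. Lengths are in m, angles in rad, forces in N, time in s.
With the tool pointing down it reaches from about 0.225 to 0.875 m from the base axis. Payload 3.4 kg.
Tool frame: the origin (TCP) lies at the very end of the fingers, on their centre line; the grasp point (between the pads) lies manip.pinch_z behind it (manip.pinch_z is the distance from the TCP to the grasp point, in m); z points along the fingers, y is the direction in which the jaws open and shut (so a half turn about z gives the same grasp; the last joint's range is limited). The gripper opens to 85 mm and grips with 20 to 120 N. Pads are 22 mm wide; open, the fingers measure 114 mm over their backs; the gripper's body (76 mm by 85 mm) begins 54 mm behind the grasp point. The pads swing forward as they close: fully open they stand 13 mm farther back than shut.
Start: joints at [-1.363, 0.276, 1.505, -0, 1.361, -0.121], TCP at [0.186, -0.544, 0.231] pointing down, gripper open.
Joint ranges: [-2.89, 2.89], [-0.75, 2.08], [0.22, 2.7], [-1.18, 4.32], [0.11, 2.71], [-2.7, 2.7]. Speed limits (rad/s): [2.57, 2.57, 3.14, 3.14, 3.14, 3.14].

### API

Orientations are given as a unit quaternion [w, x, y, z].
In Python, from rig import manip, imaging, workorder gives the robot as it stands.
- The arm moves only by the tool apply_moves, never from a script. Its argument "moves" is one flat list of numbers, 7 for each row, row after row: the finger opening in m, from 0 to 0.0854, then the shift along the tool's x, y, z in m, then the turn, a rotation vector about the tool's x, y, z in rad. In form: [jaw, tx, ty, tz, rx, ry, rz, jaw, tx, ty, tz, rx, ry, rz, ...]. A call has exactly 8 rows; each row shifts and turns the pose as measured when the row begins, along the tool's axes as they then stand; what a row does not reach is not made up. A row lasts 1/12 s, in which the tool goes at most 41.7 mm and 7.16 degrees, less where a joint would pass 70% of its speed; a pose out of reach is approached as far as the arm can. A call with a gripper value outside its range is refused whole. The fingers move at their own pace and stop on an object; "newtons" is the grip in N (left out, the last holds). Time passes only in rows, so rows that do not move let the fingers close, or fill a call up. It gives the time, the measured TCP pose, the force and the opening at its end, in the units of the state.
- manip.get_state(): the state, without advancing time (a new reading comes with each control period).
- imaging.get_image(name): name is "scene" or "top"; returns a dict with "image" (400x640x3 uint8, red, green, blue), "range_z" (400x640 float32, m along the optical axis (not along the pixel's ray), 0 where there is no reading), "fx", "fy", "cx", "cy" (pixels), "R" (3x3) and "t" (3): a world point X has camera coordinates R X + t. Camera axes: x right, y down, z forward; pixel columns grow to the right and rows downward; lengths in m; the calibration is good to about 2 mm. A picture is of the moment at which its call begins.
- workorder.sign_off(): hands the job in, once; it reports no verdict.
The state is a dict: "clock": time; "qpos": joint angles; "qd": joint speeds; "effort": joint torques, N m; "position": TCP position; "ee_rot": TCP orientation; "contact_force": force on the tool from outside, world axes, zero at the start; "moment": the same for the moment, N m; "width": finger opening in m.
Only numpy, scipy, OpenCV 4.12 (cv2) and the standard library are available. Lean on these libraries where they do the work, as an engineer would, in place of code of your own. Each camera call takes 0.05 s, during which the arm holds its last target.

## Working session

There is one attempt and no reset: what is moved stays moved. The work goes in short steps, Python scripts to look and compute and a tool call to move; the robot and the scene stay as the last step left them, time stands still between calls to the robot, and variables do not carry over. Pictures are saved under pics/ and viewed, and the job is handed in when it is done.

Besides the shell and the picture viewer there is one more tool, called after "Call:" by a JSON object that holds its "op" and its "data", one argument or row to a line. apply_moves: Moves the arm, as the interface text tells. Its arguments: {"type":"object","properties":{"moves":{"type":"array"},"newtons":{"type":"number"}},"required":["moves"]}

```bash
ls; mkdir -p pics
python3 - <<'E'
from rig import manip, imaging, workorder
import cv2, numpy as np
s=manip.get_state(); print(s, manip.pinch_z)
for n in ("scene","top"):
    d=imaging.get_image(n); cv2.imwrite(f"pics/{n}0.png",d["image"][:,:,::-1]); print(n,d["fx"],d["cx"],d["cy"],d["R"],d["t"])
    np.savez(f"{n}0.npz",**d)
E
```

```text
pics
{'clock': 0.0, 'qpos': array([-1.36299290e+00,  2.76586681e-01,  1.50617563e+00,  6.78515894e-06,
        1.36067388e+00, -1.21016461e-01]), 'qd': array([-0.00014691, -0.0006022 ,  0.00066452, -0.00071151,  0.00059465,
       -0.00106965]), 'effort': array([-9.85957704e-04, -4.16787779e+01, -2.45806825e+01, -5.42121034e-04,
        1.11663993e-02,  9.89001947e-07]), 'position': array([ 0.1855584 , -0.54366426,  0.23042751]), 'ee_rot': array([-9.21043606e-04,  9.86514799e-01,  1.63669488e-01, -3.66719603e-05]), 'contact_force': array([-0.32845141, -0.49866644,  0.35066199]), 'moment': array([-0.01621271,  0.01751491, -0.05901612]), 'width': 0.08557556313523504} 0.0187
scene 471.3046361667743 323.88107122048694 205.04060315764156 [[-0.52195978  0.85284047  0.01487033]
 [ 0.47866029  0.30729289 -0.82246909]
 [-0.70600447 -0.42217795 -0.5686154 ]] [ 0.25237975 -0.16331801  1.67380067]
top 435.9827294041366 315.0432181769222 196.7724389810223 [[-0.01412714 -0.99966717 -0.02158655]
 [-0.99771298  0.01552012 -0.06578699]
 [ 0.06610012  0.0206078  -0.99760017]] [0.04695571 0.51551633 1.18013722]
```

View pics/top0.png

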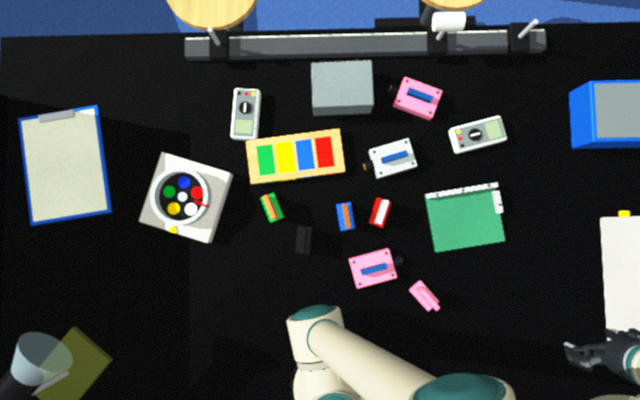

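View pics/scene0.png

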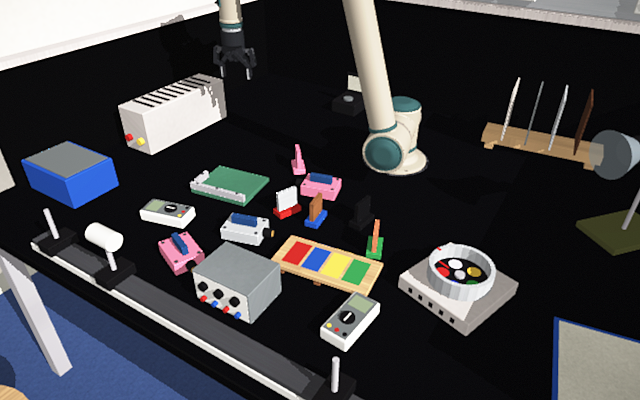

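```bash
cat > h.py <<'E'
from rig import manip, imaging, workorder
import cv2, numpy as np
from scipy.spatial.transform import Rotation as Ro
def grab(n,save=None):
    d=imaging.get_image(n)
    if save: cv2.imwrite(f"pics/{save}.png",d["image"][:,:,::-1])
    return d
def cloud(d):
    z=d["range_z"].astype(float); v,u=np.mgrid[:z.shape[0],:z.shape[1]]
    c=np.stack([(u-d["cx"])/d["fx"]*z,(v-d["cy"])/d["fy"]*z,z],-1)
    X=(c-d["t"])@d["R"]; X[z<=0]=np.nan
    return X
def proj_plane(d,u,v,h):
    r=d["R"].T@np.array([(u-d["cx"])/d["fx"],(v-d["cy"])/d["fy"],1.]); o=-d["R"].T@d["t"]
    return o+r*(h-o[2])/r[2]
def toplan(d,h,x0=-.1,y0=-.6,x1=.9,y1=.7,s=1000):
    # orthographic of plane z=h at 1mm/px: px col = (y1-y)*s , row=(x1-x)*s
    def P(x,y):
        c=d["R"]@np.array([x,y,h])+d["t"]; return [c[0]/c[2]*d["fx"]+d["cx"],c[1]/c[2]*d["fy"]+d["cy"]]
    w=[(x1,y1),(x1,y0),(x0,y0),(x0,y1)]
    src=np.float32([P(*p) for p in w]); dst=np.float32([[(y1-y)*s,(x1-x)*s] for x,y in w])
    M=cv2.getPerspectiveTransform(src,dst)
    return cv2.warpPerspective(d["image"],M,(int((y1-y0)*s),int((x1-x0)*s)),flags=cv2.INTER_CUBIC)
def st():
    s=manip.get_state(); R=Ro.from_quat(np.r_[s["ee_rot"][1:],s["ee_rot"][0]])
    return s,R
E
python3 - <<'E'
from h import *
d=dict(np.load("top0.npz")); X=cloud(d); im=d["image"]; hsv=cv2.cvtColor(im,cv2.COLOR_RGB2HSV)
for u,v in [(466,220),(392,148),(396,157),(345,216),(380,212),(271,207),(265,160),(181,160),(303,240),(300,190),(468,188),(342,85),(430,225)]:
    print(u,v,X[v,u].round(4),hsv[v,u])
b=cv2.resize(im[130:260,140:520],None,fx=2.1,fy=2.1,interpolation=cv2.INTER_CUBIC); cv2.imwrite("pics/z0.png",b[:,:,::-1])
E
```

```text
466 220 [ 0.4466 -0.3713  0.0135] [ 75 145 190]
392 148 [ 0.6442 -0.1717  0.037 ] [ 90   3 250]
396 157 [ 0.6161 -0.1783  0.0582] [106 201 198]
345 216 [ 0.4608 -0.0389  0.0814] [ 15 184 230]
380 212 [ 0.4702 -0.1308  0.0704] [ 85   6 248]
271 207 [0.487  0.153  0.0813] [ 14 172 249]
265 160 [0.6181 0.1745 0.0321] [ 69 213 230]
181 160 [0.6209 0.4033 0.0397] [ 30   2 253]
303 240 [0.4004 0.0708 0.0785] [60 12 43]
300 190 [0.5368 0.0813 0.0016] [105  22  23]
468 188 [ 0.5321 -0.3722  0.0372] [ 90   1 248]
342 85 [ 0.8037 -0.037   0.0903] [ 81  27 197]
430 225 [ 0.4343 -0.2775 -0.0042] [ 74 142 129]
```

View pics/z0.png

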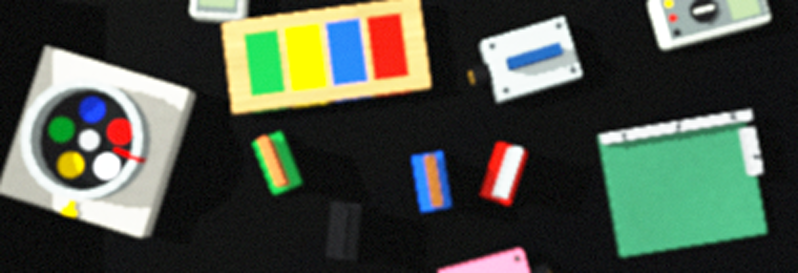

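```bash
cat >> h.py <<'E'
X1,Y1=.9,.7
def w(c,r): return X1-r/1000, Y1-c/1000   # plan px -> world
def rect(mask,center,rad=.15,name=""):
    m=mask.astype(np.uint8); n,l,stt,cen=cv2.connectedComponentsWithStats(m)
    best=None
    for i in range(1,n):
        if stt[i,4]<60: continue
        x,y=w(*cen[i]); dd=np.hypot(x-center[0],y-center[1])
        if dd<rad and (best is None or stt[i,4]>stt[best,4]): best=i
    if best is None: print(name,"none"); return None
    pts=np.argwhere(l==best)[:,::-1].astype(np.float32)
    (c,r),(a,b),ang=cv2.minAreaRect(pts)
    box=cv2.boxPoints(((c,r),(a,b),ang))
    e=box[1]-box[0]; e2=box[2]-box[1]
    if np.hypot(*e2)>np.hypot(*e): e=e2
    # world dir of long axis: dx=-dr, dy=-dc
    th=np.arctan2(-e[0],-e[1]); th=(th+np.pi/2)%np.pi-np.pi/2
    x,y=w(c,r); cx,cy=w(*cen[best])
    print(name,"rect ctr %.4f %.4f centroid %.4f %.4f size %.0f x %.0f area %d long-axis angle(world,from x) %.2f deg"%(x,y,cx,cy,max(a,b)+1,min(a,b)+1,stt[best,4],np.degrees(th)))
    return x,y,th
def hsvplan(d,h):
    p=toplan(d,h); return p,cv2.cvtColor(p,cv2.COLOR_RGB2HSV)
def rng(hs,lo,hi): return cv2.inRange(hs,np.array(lo),np.array(hi))>0
E
cat > meas.py <<'E'
from h import *
import sys
d=dict(np.load("top0.npz"))
print("cam",-d["R"].T@d["t"])
p,h=hsvplan(d,.015); rect(rng(h,(65,90,80),(85,255,255)),(.45,-.37),.1,"plate green")
p,h=hsvplan(d,.037); wht=rng(h,(0,0,150),(180,40,255)); rect(wht,(.535,-.37),.08,"longstop"); rect(wht,(.5,-.455),.04,"endstop")
p,h=hsvplan(d,.03); rk=h[:,:,2]>100; rect(rk,(.6,.1),.06,"rack")
for n,lo,hi,c in [("bred",(0,150,120),(6,255,255),(.62,.03)),("bblue",(100,150,80),(125,255,255),(.62,.08)),("byel",(24,180,120),(33,255,255),(.62,.13)),("bgreen",(50,150,100),(75,255,255),(.62,.18))]:
    m=rng(h,lo,hi)
    if n=="bred": m|=rng(h,(172,150,120),(180,255,255))
    rect(m,c,.05,n)
p,h=hsvplan(d,.06); rect(rng(h,(100,120,80),(125,255,255)),(.61,-.175),.04,"rib")
p,h=hsvplan(d,.035); rect((h[:,:,2]>130),(.61,-.17),.06,"sensor body")
p,h=hsvplan(d,.078)
rect(rng(h,(8,100,130),(20,255,255)),(.46,-.04),.04,"blue slab"); rect(rng(h,(8,100,130),(20,255,255)),(.48,.15),.04,"green slab"); rect(rng(h,(0,0,150),(180,80,255)),(.47,-.13),.04,"red slab")
p,h=hsvplan(d,.018)
rect(rng(h,(100,100,80),(125,255,255)),(.46,-.04),.04,"blue foot"); rect(rng(h,(50,100,60),(75,255,255)),(.48,.15),.05,"green foot"); rect(rng(h,(0,120,80),(6,255,255))|rng(h,(172,120,80),(180,255,255)),(.47,-.13),.05,"red foot")
p,h=hsvplan(d,.046); rect(rng(h,(22,150,120),(35,255,255)),(.45,.41),.07,"pointer")
p,h=hsvplan(d,.084); rect(rng(h,(0,140,100),(6,255,255))|rng(h,(172,140,100),(180,255,255)),(.5,.4),.15,"mark")
p,h=hsvplan(d,.04); rect(h[:,:,2]>100,(.5,.4),.12,"lamphouse")
p,h=hsvplan(d,.05)
for n,lo,hi in [("wb",(105,120,80),(125,255,255)),("wg",(50,120,60),(75,255,255)),("wy",(22,150,100),(32,255,255))]: rect(rng(h,lo,hi),(.53,.39),.075,n)
E
python3 meas.py
python3 - <<'E'
from h import *
d=dict(np.load("top0.npz"))
a=toplan(d,.084)[250:500,150:450]; b=toplan(d,.0)[280:560,450:860]
cv2.imwrite("pics/w0.png",cv2.resize(a,None,fx=2,fy=2)[:,:,::-1])
E
```

```text
cam [0.43699347 0.01461917 1.21223297]
plate green rect ctr 0.4518 -0.3669 centroid 0.4448 -0.3648 size 197 x 160 area 27766 long-axis angle(world,from x) -81.57 deg
longstop rect ctr 0.5272 -0.3548 centroid 0.5270 -0.3544 size 197 x 16 area 2768 long-axis angle(world,from x) -81.57 deg
endstop rect ctr 0.4946 -0.4489 centroid 0.4949 -0.4485 size 63 x 22 area 1220 long-axis angle(world,from x) 8.33 deg
rack none
bred rect ctr 0.6386 0.0126 centroid 0.6385 0.0125 size 81 x 42 area 3248 long-axis angle(world,from x) 6.58 deg
bblue rect ctr 0.6322 0.0662 centroid 0.6322 0.0661 size 80 x 41 area 3140 long-axis angle(world,from x) 6.52 deg
byel rect ctr 0.6261 0.1198 centroid 0.6261 0.1198 size 84 x 47 area 3762 long-axis angle(world,from x) 6.71 deg
bgreen rect ctr 0.6198 0.1734 centroid 0.6197 0.1734 size 79 x 41 area 3096 long-axis angle(world,from x) 6.71 deg
rib rect ctr 0.6174 -0.1730 centroid 0.6173 -0.1729 size 71 x 16 area 1003 long-axis angle(world,from x) -74.05 deg
sensor body rect ctr 0.6184 -0.1718 centroid 0.6185 -0.1722 size 118 x 85 area 9613 long-axis angle(world,from x)
[... 719 characters left out ...]
) -19.33 deg
pointer rect ctr 0.4895 0.4205 centroid 0.4899 0.4210 size 36 x 34 area 982 long-axis angle(world,from x) -90.00 deg
mark rect ctr 0.5151 0.3433 centroid 0.5216 0.3462 size 64 x 34 area 1242 long-axis angle(world,from x) 21.37 deg
lamphouse rect ctr 0.5186 0.3906 centroid 0.5175 0.3837 size 209 x 206 area 32494 long-axis angle(world,from x) 72.05 deg
wb rect ctr 0.5595 0.3920 centroid 0.5600 0.3923 size 38 x 37 area 1091 long-axis angle(world,from x) 0.00 deg
wg rect ctr 0.5350 0.4325 centroid 0.5351 0.4324 size 37 x 36 area 1028 long-axis angle(world,from x) 0.00 deg
wy rect ctr 0.4895 0.4200 centroid 0.4897 0.4197 size 37 x 36 area 1036 long-axis angle(world,from x) -90.00 deg
```

View pics/w0.png

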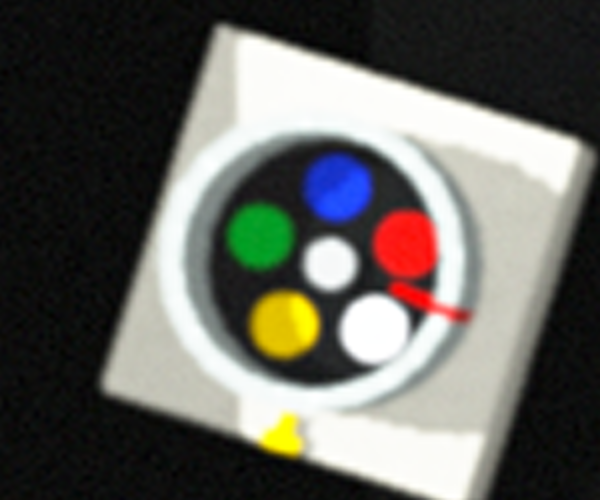

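```bash
cat >> h.py <<'E'
def go(x,y,z,yaw=None,quiet=False):
    s,R=st(); p=s["position"]; M=R.as_matrix()
    yw=np.degrees(np.arctan2(M[1,0],M[0,0])); 
    dt=M.T@(np.array([x,y,z])-p)
    drz=None
    if yaw is not None: 
        drz=-np.radians((yaw-yw+180)%360-180)
    tilt=M.T@np.cross(M[:,2],[0,0,-1])
    print("t %.2f pos %s yaw %.2f q6 %.2f width %.4f F %s"%(s["clock"],p.round(4),yw,s["qpos"][5],s["width"],s["contact_force"].round(2)))
    print("  tool shift mm %s  drz %s tiltfix(rx,ry) %s"%((dt*1000).round(1),None if drz is None else round(drz,3),tilt[:2].round(4)))
E
python3 -c "
from h import *
go(.6175,-.173,.12,106)"
```

```text
t 0.10 pos [ 0.1856 -0.5437  0.2305] yaw 18.84 q6 -0.12 width 0.0858 F [-0.04  0.1   0.72]
  tool shift mm [ 528.5 -211.2  111. ]  drz -1.521 tiltfix(rx,ry) [-0.0017 -0.0002]
```

Call:
{"op": "apply_moves", "data": {
  "moves": [0.07,0.033,-0.0132,0,0,0,0,0.07,0.033,-0.0132,0,0,0,0,0.07,0.033,-0.0132,0,0,0,0,0.07,0.033,-0.0132,0,0,0,0,0.07,0.033,-0.0132,0,0,0,0,0.07,0.033,-0.0132,0,0,0,0,0.07,0.033,-0.0132,0,0,0,0,0.07,0.033,-0.0132,0,0,0,0],
  "newtons": 60
}}

```text
clock: 0.77
position: [0.4033, -0.3567, 0.2253]
ee_rot: [-0.003, 0.988, 0.157, -0.003]
contact_force: [0.2, -0.7, 0.9]
width: 0.0697
```

```bash
python3 -c "
from h import *
go(.6175,-.173,.12,106)"
```

```text
t 0.77 pos [ 0.4033 -0.3567  0.2253] yaw 18.02 q6 0.40 width 0.0697 F [ 0.18 -0.72  0.95]
  tool shift mm [ 261.1 -107.8  104.7]  drz -1.536 tiltfix(rx,ry) [-0.0063  0.005 ]
```

Works well, with almost no lag. Next: translate, then rotate.

Call:
{"op": "apply_moves", "data": {
  "moves": [0.07,0.033,-0.0135,0.005,0,0,0,0.07,0.033,-0.0135,0.005,0,0,0,0.07,0.033,-0.0135,0.005,0,0,0,0.07,0.033,-0.0135,0.005,0,0,0,0.07,0.033,-0.0135,0.005,0,0,0,0.07,0.033,-0.0135,0.005,0,0,0,0.07,0.033,-0.0135,0.005,0,0,0,0.07,0.033,-0.0135,0.005,0,0,0]
}}

```text
clock: 1.43
position: [0.6288, -0.16, 0.181]
ee_rot: [-0.003, 0.988, 0.157, -0.005]
contact_force: [-0.2, -0.4, 0.6]
width: 0.0696
```

Call:
{"op": "apply_moves", "data": {
  "moves": [0.07,0,0,0,0,0,-0.124,0.07,0,0,0,0,0,-0.124,0.07,0,0,0,0,0,-0.124,0.07,0,0,0,0,0,-0.124,0.07,0,0,0,0,0,-0.124,0.07,0,0,0,0,0,-0.124,0.07,0,0,0,0,0,-0.124,0.07,0,0,0,0,0,-0.124]
}}

```text
clock: 2.1
position: [0.6333, -0.149, 0.1718]
ee_rot: [-0.011, 0.79, 0.613, -0.004]
contact_force: [0.4, 0.2, 0.5]
width: 0.07
```

```bash
python3 -c "
from h import *
go(.6175,-.173,.12,106)
grab('scene','s1');d=grab('top','t1')"
```

```text
t 2.10 pos [ 0.6333 -0.149   0.1718] yaw 75.65 q6 -0.09 width 0.0700 F [0.38 0.21 0.54]
  tool shift mm [-27.6  -8.2  51.8]  drz -0.53 tiltfix(rx,ry) [-0.0215 -0.0072]
```

View pics/t1.png

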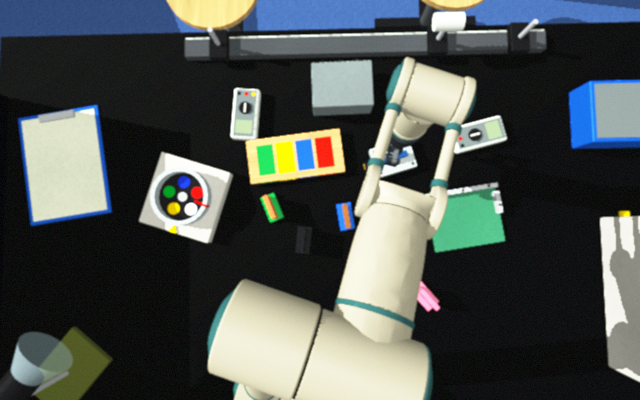

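Call:
{"op": "apply_moves", "data": {
  "moves": [0.07,0,0,0,-0.02,-0.007,-0.106,0.07,0,0,0,0,0,-0.106,0.07,0,0,0,0,0,-0.106,0.07,0,0,0,0,0,-0.106,0.07,0,0,0,0,0,-0.1,0.07,0,0,0,0,0,0,0.07,0,0,0,0,0,0,0.07,0,0,0,0,0,0]
}}

```text
clock: 2.87
position: [0.6318, -0.1487, 0.1692]
ee_rot: [-0.003, 0.609, 0.793, -0.0]
contact_force: [0.3, 1.1, 1.0]
width: 0.0702
```

```bash
python3 -c "
from h import *
go(.6175,-.173,.1,106)"
```

```text
t 2.87 pos [ 0.6318 -0.1487  0.1692] yaw 104.96 q6 -0.60 width 0.0702 F [0.34 1.06 1.01]
  tool shift mm [-20.  -19.8  69.3]  drz -0.018 tiltfix(rx,ry) [-0.004  -0.0036]
```

Call:
{"op": "apply_moves", "data": {
  "moves": [0.06,-0.005,-0.005,0.017,-0.004,-0.003,-0.018,0.06,-0.005,-0.005,0.017,0,0,0,0.06,-0.005,-0.005,0.017,0,0,0,0.06,-0.005,-0.005,0.017,0,0,0,0.06,0,0,0.005,0,0,0,0.06,0,0,0,0,0,0,0.06,0,0,0,0,0,0,0.06,0,0,0,0,0,0]
}}

```text
clock: 3.53
position: [0.6199, -0.1739, 0.0959]
ee_rot: [0.002, 0.609, 0.793, 0.002]
contact_force: [-0.4, 0.2, 0.3]
width: 0.0602
```

```bash
python3 -c "
from h import *
go(.6175,-.173,.039,106)"
```

```text
t 3.53 pos [ 0.6199 -0.1739  0.0959] yaw 104.94 q6 -0.64 width 0.0602 F [-0.36  0.15  0.34]
  tool shift mm [ 1.5 -2.4 56.9]  drz -0.018 tiltfix(rx,ry) [0.0051 0.0016]
```

Call:
{"op": "apply_moves", "data": {
  "moves": [0.06,0.001,-0.001,0.012,0.005,0.0015,-0.018,0.06,0,-0.001,0.012,0,0,0,0.06,0,0,0.012,0,0,0,0.06,0,0,0.012,0,0,0,0.06,0,0,0.007,0,0,0,0.06,0,0,0,0,0,0,0.06,0,0,0,0,0,0,0.06,0,0,0,0,0,0]
}}

```text
clock: 4.2
position: [0.6231, -0.1725, 0.0424]
ee_rot: [0.005, 0.6, 0.8, 0.002]
contact_force: [-0.7, 0.5, 1.0]
width: 0.0601
```

```bash
python3 -c "
from h import *
go(.6175,-.173,.039,106)
grab('scene','s2')"
```

```text
t 4.20 pos [ 0.6231 -0.1725  0.0424] yaw 106.29 q6 -0.66 width 0.0601 F [-0.7   0.49  1.05]
  tool shift mm [ 1.1 -5.5  3.3]  drz 0.005 tiltfix(rx,ry) [0.0089 0.0065]
```

View pics/s2.png

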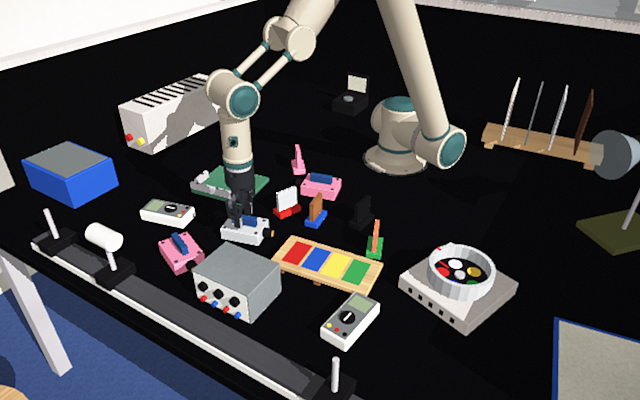

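Call:
{"op": "apply_moves", "data": {
  "moves": [0.06,0,-0.003,0.001,0.009,0.006,0,0.06,0,-0.002,0.001,0,0,0,0.06,0,0,0.001,0,0,0,0.06,0,0,0,0,0,0,0.012,0,0,0,0,0,0,0.012,0,0,0,0,0,0,0.012,0,0,0,0,0,0,0.012,0,0,0,0,0,0]
}}

```text
clock: 4.92
position: [0.6198, -0.1749, 0.0423]
ee_rot: [0.003, 0.6, 0.8, 0.001]
contact_force: [0.2, 0.5, -2.5]
width: 0.0147
```

Call:
{"op": "apply_moves", "data": {
  "moves": [0.01,0,0,0,0,0,0,0.01,0,0,0,0,0,0,0.01,0,0,0,0,0,0,0.01,0,0,0,0,0,0,0.01,0,0,0,0,0,0,0.01,0,0,0,0,0,0,0.01,0,0,0,0,0,0,0.01,0,0,0,0,0,0]
}}

```text
clock: 5.58
position: [0.6198, -0.1749, 0.0423]
ee_rot: [0.003, 0.6, 0.8, 0.0]
contact_force: [1.0, -0.6, 0.6]
width: 0.0144
```

```bash
python3 -c "
from h import *
go(.6175,-.173,.12,106)"
```

```text
t 5.58 pos [ 0.6198 -0.1749  0.0423] yaw 106.29 q6 -0.67 width 0.0144 F [ 1.05 -0.59  0.6 ]
  tool shift mm [  2.2  -1.4 -77.7]  drz 0.005 tiltfix(rx,ry) [0.0037 0.0035]
```

Call:
{"op": "apply_moves", "data": {
  "moves": [0.01,0,0,-0.011,0,0,0,0.01,0,0,-0.011,0,0,0,0.01,0,0,-0.011,0,0,0,0.01,0,0,-0.011,0,0,0,0.01,0,0,-0.011,0,0,0,0.01,0,0,-0.011,0,0,0,0.01,0,0,-0.011,0,0,0.06,0.01,0,0,-0.011,0,0,0.06]
}}

```text
clock: 6.25
position: [0.6127, -0.1721, 0.13]
ee_rot: [-0.007, 0.648, 0.762, -0.003]
contact_force: [1.0, -0.9, -5.5]
width: 0.0145
```

```bash
python3 -c "
from h import *
go(.449,-.356,.13,98.43)
d=grab('scene','s3');grab('top','t3')
cv2.imwrite('pics/s3z.png',cv2.resize(d['image'][130:280,180:380],None,fx=4,fy=4)[:,:,::-1])"
```

```text
t 6.25 pos [ 0.6127 -0.1721  0.13  ] yaw 99.20 q6 -0.54 width 0.0145 F [ 0.97 -0.93 -5.5 ]
  tool shift mm [-155.4 -191.     1.4]  drz 0.013 tiltfix(rx,ry) [-0.013  -0.0071]
```

View pics/s3z.png

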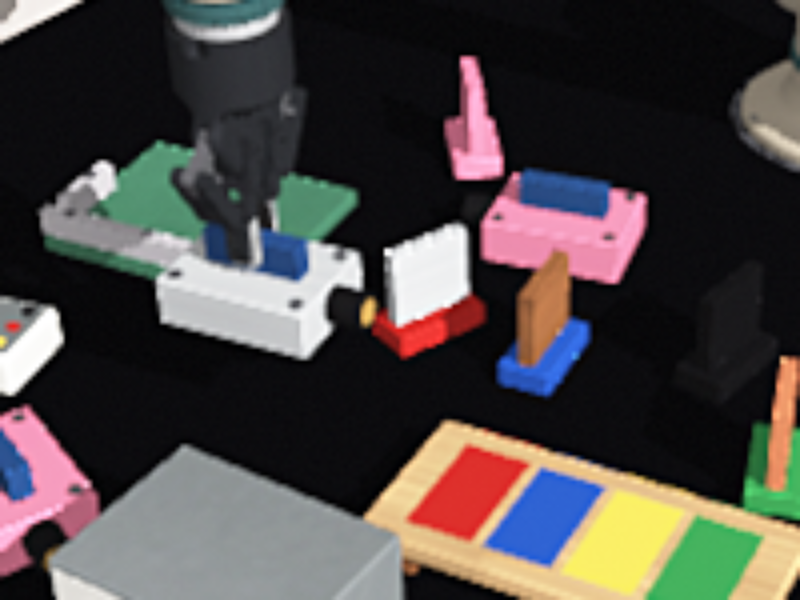

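Call:
{"op": "apply_moves", "data": {
  "moves": [0.01,-0.0194,-0.0239,0,-0.013,-0.007,0,0.01,-0.0194,-0.0239,0,0,0,0,0.01,-0.0194,-0.0239,0,0,0,0,0.01,-0.0194,-0.0239,0,0,0,0,0.01,-0.0194,-0.0239,0,0,0,0,0.01,-0.0194,-0.0239,0,0,0,0,0.01,-0.019,-0.023,0,0,0,0,0.01,-0.009,-0.01,0,0,0,0]
}}

```text
clock: 7.02
position: [0.4591, -0.3448, 0.1264]
ee_rot: [-0.001, 0.638, 0.77, 0.002]
contact_force: [0.4, -1.2, -5.6]
width: 0.0146
```

```bash
python3 -c "
from h import *
go(.449,-.356,.08,98.43)"
```

```text
t 7.02 pos [ 0.4591 -0.3448  0.1264] yaw 100.78 q6 -0.96 width 0.0146 F [ 0.37 -1.17 -5.63]
  tool shift mm [ -9.3 -12.2  46.3]  drz 0.041 tiltfix(rx,ry) [ 0.0025 -0.0042]
```

Call:
{"op": "apply_moves", "data": {
  "moves": [0.01,-0.003,-0.004,0.008,0.0025,-0.004,0.014,0.01,-0.003,-0.004,0.008,0,0,0.014,0.01,-0.003,-0.004,0.008,0,0,0.013,0.01,0,0,0.008,0,0,0,0.01,0,0,0.008,0,0,0,0.01,0,0,0.004,0,0,0,0.01,0,0,0,0,0,0,0.01,0,0,0,0,0,0]
}}

```text
clock: 7.68
position: [0.4463, -0.3532, 0.0738]
ee_rot: [-0.004, 0.654, 0.757, 0.001]
contact_force: [0.0, 0.5, -4.7]
width: 0.0144
```

```bash
python3 -c "
from h import *
go(.449,-.356,.06,98.43)
d=grab('top','t4')
cv2.imwrite('pics/t4z.png',cv2.resize(d['image'][120:280,380:540],None,fx=4,fy=4)[:,:,::-1])
d=grab('scene','s4')
cv2.imwrite('pics/s4z.png',cv2.resize(d['image'][130:240,160:320],None,fx=5,fy=5)[:,:,::-1])"
```

```text
t 7.68 pos [ 0.4463 -0.3532  0.0738] yaw 98.36 q6 -0.94 width 0.0144 F [ 0.03  0.46 -4.72]
  tool shift mm [-3.3  2.3 13.8]  drz -0.001 tiltfix(rx,ry) [-0.0039 -0.0076]
```

View pics/s4z.png

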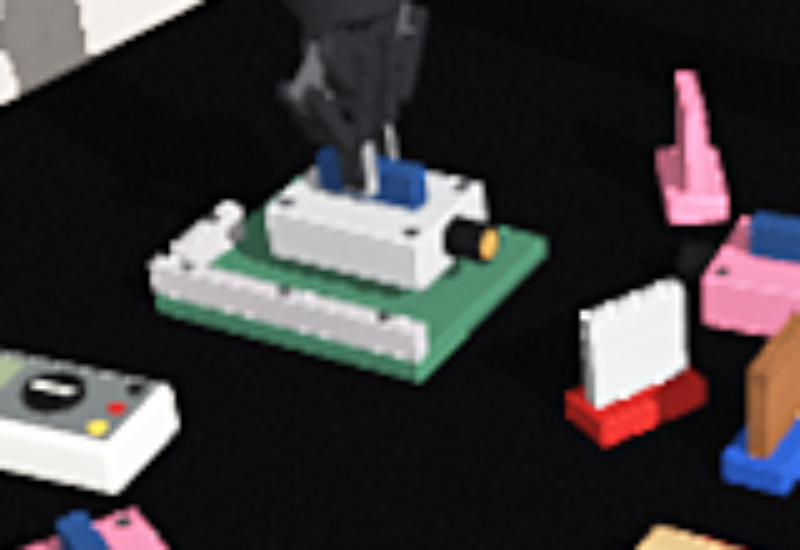

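Call:
{"op": "apply_moves", "data": {
  "moves": [0.01,-0.002,0.001,0.005,-0.004,-0.007,0,0.01,-0.001,0.001,0.005,0,0,0,0.01,0,0,0.002,0,0,0,0.01,0,0,0.001,0,0,0,0.01,0,0,0,0,0,0,0.01,0,0,0,0,0,0,0.01,0,0,0,0,0,0,0.01,0,0,0,0,0,0]
}}

```text
clock: 8.45
position: [0.4507, -0.3573, 0.0619]
ee_rot: [0.003, 0.653, 0.757, -0.0]
contact_force: [-0.8, 0.5, -5.1]
width: 0.0146
```

```bash
python3 -c "
from h import *
go(.449,-.356,.0573,98.43)"
```

```text
t 8.45 pos [ 0.4507 -0.3573  0.0619] yaw 98.40 q6 -0.94 width 0.0146 F [-0.81  0.51 -5.12]
  tool shift mm [ 1.5 -1.5  4.5]  drz -0.0 tiltfix(rx,ry) [0.0036 0.0044]
```

Call:
{"op": "apply_moves", "data": {
  "moves": [0.01,0,0,0.001,0.002,0.002,0,0.01,0,0,0.001,0,0,0,0.01,0,0,0.001,0,0,0,0.01,0,0,0.001,0,0,0,0.01,0,0,0.001,0,0,0,0.01,0,0,0,0,0,0,0.01,0,0,0,0,0,0,0.01,0,0,0,0,0,0]
}}

```text
clock: 9.12
position: [0.451, -0.3578, 0.0573]
ee_rot: [0.002, 0.653, 0.757, -0.0]
contact_force: [-0.4, 0.0, -4.7]
width: 0.0144
```

```bash
python3 -c "
from h import *
go(.449,-.356,.0573,98.43)"
```

```text
t 9.12 pos [ 0.451  -0.3578  0.0573] yaw 98.39 q6 -0.94 width 0.0144 F [-0.42  0.05 -4.74]
  tool shift mm [ 2.1 -1.7 -0. ]  drz -0.001 tiltfix(rx,ry) [0.0024 0.0035]
```

Call:
{"op": "apply_moves", "data": {
  "moves": [0.01,0,0,0.0005,0.001,0.002,0,0.01,0,0,0.0005,0,0,0,0.01,0,0,0.0005,0,0,0,0.01,0,0,0.0005,0,0,0,0.01,0,0,0,0,0,0,0.01,0,0,0,0,0,0,0.01,0,0,0,0,0,0,0.01,0,0,0,0,0,0]
}}

```text
clock: 9.78
position: [0.4512, -0.3579, 0.0573]
ee_rot: [0.002, 0.653, 0.757, -0.0]
contact_force: [-0.9, 0.4, -0.3]
width: 0.0143
```

Call:
{"op": "apply_moves", "data": {
  "moves": [0.01,0,0,0.001,0,0,0,0.01,0,0,0.001,0,0,0,0.01,0,0,0.001,0,0,0,0.01,0,0,0.001,0,0,0,0.01,0,0,0.001,0,0,0,0.01,0,0,0.001,0,0,0,0.01,0,0,0.001,0,0,0,0.01,0,0,0.001,0,0,0]
}}

```text
clock: 10.45
position: [0.4511, -0.358, 0.0573]
ee_rot: [0.003, 0.653, 0.757, -0.0]
contact_force: [-1.6, 1.6, 5.0]
width: 0.0144
```

Call:
{"op": "apply_moves", "data": {
  "moves": [0.01,0,0,0.002,0,0,0,0.01,0,0,0.002,0,0,0,0.01,0,0,0.002,0,0,0,0.01,0,0,0.002,0,0,0,0.01,0,0,0.002,0,0,0,0.01,0,0,0.002,0,0,0,0.01,0,0,0.002,0,0,0,0.01,0,0,0.002,0,0,0]
}}

```text
clock: 11.12
position: [0.4512, -0.358, 0.0572]
ee_rot: [0.006, 0.653, 0.757, -0.001]
contact_force: [-3.2, 3.7, 11.8]
width: 0.0147
```

```bash
python3 -c "
from h import *
go(.449,-.356,.0573,98.43)"
```

```text
t 11.12 pos [ 0.4512 -0.358   0.0572] yaw 98.43 q6 -0.94 width 0.0147 F [-3.16  3.7  11.79]
  tool shift mm [ 2.3 -1.9 -0.1]  drz 0.0 tiltfix(rx,ry) [0.0061 0.0098]
```

Call:
{"op": "apply_moves", "data": {
  "moves": [0.01,0,0.003,0,0.002,0.003,0,0.01,0,0.003,0,0,0,0,0.01,0,0.003,0.0003,0,0,0,0.01,0,0.003,0.0003,0,0,0,0.01,0,0.003,0.0003,0,0,0,0.01,0,0.003,0.0003,0,0,0,0.01,0,0.003,0.0003,0,0,0,0.01,0,0,0,0,0,0]
}}

```text
clock: 11.78
position: [0.4738, -0.3564, 0.0572]
ee_rot: [0.005, 0.653, 0.757, -0.002]
contact_force: [-0.9, 0.9, 0.8]
width: 0.0144
```

```bash
python3 -c "
from h import *
go(.479,-.352,.0573,98.43)"
```

```text
t 11.78 pos [ 0.4738 -0.3564  0.0572] yaw 98.49 q6 -0.91 width 0.0144 F [-0.92  0.92  0.79]
  tool shift mm [ 3.6  5.8 -0.1]  drz 0.001 tiltfix(rx,ry) [0.0033 0.0098]
```

Call:
{"op": "apply_moves", "data": {
  "moves": [0.01,0.0002,0.0015,0.0003,0.002,0.004,0,0.01,0,0.0015,0.0003,0,0,0,0.01,0,0.0015,0.0003,0,0,0,0.01,0,0.0015,0.0003,0,0,0,0.01,0,0.0015,0.0003,0,0,0,0.01,0,0.0015,0.0003,0,0,0,0.01,0,0.0015,0.0003,0,0,0,0.01,0,0.0015,0.0003,0,0,0]
}}

```text
clock: 12.45
position: [0.4811, -0.356, 0.0574]
ee_rot: [-0.0, 0.652, 0.759, -0.006]
contact_force: [-7.9, -0.9, 7.3]
width: 0.0146
```

```bash
python3 -c "
from h import *
go(.479,-.352,.0573,98.43)"
```

```text
t 12.45 pos [ 0.4811 -0.356   0.0574] yaw 98.68 q6 -0.89 width 0.0146 F [-7.85 -0.88  7.34]
  tool shift mm [ 4.3 -1.5  0.1]  drz 0.004 tiltfix(rx,ry) [-0.0096  0.007 ]
```

Call:
{"op": "apply_moves", "data": {
  "moves": [0.01,0.0002,0.0012,0.0006,-0.003,0.003,0,0.01,0,0.0012,0.0006,0,0,0,0.01,0,0.0012,0.0006,0,0,0,0.01,0,0.0012,0.0006,0,0,0,0.01,0,0.0012,0.0006,0,0,0,0.01,0,0.0012,0.0006,0,0,0,0.01,0,0.0005,0.0003,0,0,0,0.01,0,0.0005,0.0003,0,0,0]
}}

```text
clock: 13.12
position: [0.4813, -0.356, 0.0578]
ee_rot: [-0.005, 0.652, 0.758, -0.009]
contact_force: [-5.1, 0.4, 5.0]
width: 0.0144
```

```bash
python3 -c "
from h import *
go(.479,-.352,.0573,98.43)
d=grab('top','t5')
cv2.imwrite('pics/t5z.png',cv2.resize(d['image'][140:280,400:540],None,fx=4,fy=4)[:,:,::-1])
d=grab('scene','s5')
cv2.imwrite('pics/s5z.png',cv2.resize(d['image'][130:240,160:320],None,fx=5,fy=5)[:,:,::-1])"
```

```text
t 13.12 pos [ 0.4813 -0.356   0.0578] yaw 98.67 q6 -0.88 width 0.0144 F [-5.09  0.44  4.97]
  tool shift mm [ 4.3 -1.7  0.5]  drz 0.004 tiltfix(rx,ry) [-0.0196  0.0043]
```

View pics/s5z.png

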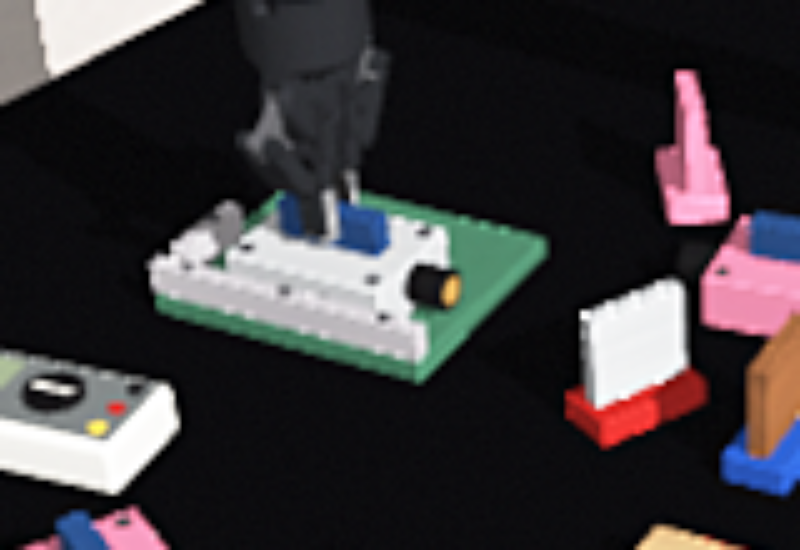

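View pics/t5z.png

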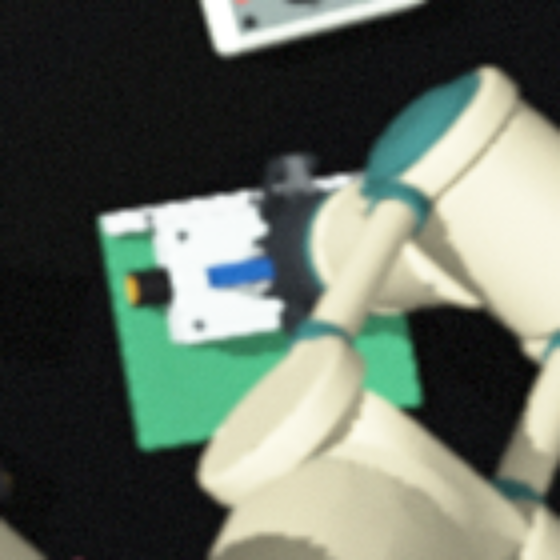

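Call:
{"op": "apply_moves", "data": {
  "moves": [0.01,0,0.0004,0.0008,-0.01,0.002,0,0.01,0,0.0004,0.0008,-0.01,0,0,0.01,0,0.0004,0.0008,-0.01,0,0,0.01,0,0.0004,0.0008,-0.01,0,0,0.01,0,0.0004,0.0008,-0.005,0,0,0.01,0,0.0004,0.0008,0,0,0,0.01,0,0.0004,0.0008,0,0,0,0.01,0,0.0004,0.0008,0,0,0]
}}

```text
clock: 13.88
position: [0.481, -0.3561, 0.0574]
ee_rot: [0.008, 0.651, 0.759, 0.006]
contact_force: [-3.3, 0.9, 8.3]
width: 0.0145
```

```bash
python3 -c "
from h import *
go(.479,-.352,.0573,98.43)"
```

```text
t 13.88 pos [ 0.481  -0.3561  0.0574] yaw 98.79 q6 -0.92 width 0.0145 F [-3.28  0.93  8.28]
  tool shift mm [ 4.4 -1.3  0. ]  drz 0.006 tiltfix(rx,ry) [0.02   0.0042]
```

Call:
{"op": "apply_moves", "data": {
  "moves": [0.01,0,0.0006,0.0008,0.005,0.001,0,0.01,0,0.0006,0.0008,0.005,0,0,0.01,0,0.0006,0.0008,0,0,0,0.01,0,0.0006,0.0008,0,0,0,0.01,0,0.0006,0.0008,0,0,0,0.01,0,0.0006,0.0006,0,0,0,0.01,0,0.0006,0.0004,0,0,0,0.01,0,0.0006,0.0004,0,0,0]
}}

```text
clock: 14.55
position: [0.481, -0.3561, 0.0572]
ee_rot: [0.002, 0.651, 0.759, -0.001]
contact_force: [-5.5, -0.1, 7.3]
width: 0.0146
```

```bash
python3 -c "
from h import *
go(.479,-.352,.0573,98.43)"
```

```text
t 14.55 pos [ 0.481  -0.3561  0.0572] yaw 98.82 q6 -0.90 width 0.0146 F [-5.51 -0.12  7.32]
  tool shift mm [ 4.3 -1.4 -0.1]  drz 0.007 tiltfix(rx,ry) [0.0001 0.0045]
```

Call:
{"op": "apply_moves", "data": {
  "moves": [0.01,-0.003,0.0005,0.0003,0,0.002,0,0.01,-0.004,0.0005,0.0003,0,0,0,0.01,-0.004,0.0005,0.0003,0,0,0,0.01,-0.004,0.0005,0.0003,0,0,0,0.01,-0.004,0.0005,0.0003,0,0,0,0.01,-0.004,0.0005,0.0003,0,0,0,0.01,-0.004,0.0005,0.0003,0,0,0,0.01,-0.002,0.0005,0.0003,0,0,0]
}}

```text
clock: 15.22
position: [0.4833, -0.371, 0.0578]
ee_rot: [-0.012, 0.652, 0.758, 0.004]
contact_force: [-5.0, 4.4, 7.1]
width: 0.0143
```

```bash
python3 -c "
from h import *
go(.487,-.396,.0573,98.6)"
```

```text
t 15.22 pos [ 0.4833 -0.371   0.0578] yaw 98.66 q6 -0.93 width 0.0143 F [-5.    4.36  7.08]
  tool shift mm [-25.3  -0.1  -0.1]  drz 0.001 tiltfix(rx,ry) [-0.009 -0.023]
```

Call:
{"op": "apply_moves", "data": {
  "moves": [0.01,0,0.0002,0,-0.004,-0.012,0,0.01,-0.002,0.0002,0,0,-0.003,0,0.01,-0.003,0.0002,0,0,-0.002,0,0.01,-0.003,0.0002,0,0,0,0,0.01,-0.003,0.0002,0,0,0,0,0.01,-0.003,0.0002,0,0,0,0,0.01,-0.003,0.0002,0,0,0,0,0.01,0,0.0002,0,0,0,0]
}}

```text
clock: 15.88
position: [0.4849, -0.3815, 0.0578]
ee_rot: [-0.01, 0.652, 0.758, 0.002]
contact_force: [-4.4, -1.3, 3.2]
width: 0.0145
```

```bash
python3 -c "
from h import *
go(.487,-.396,.0573,98.6)"
```

```text
t 15.88 pos [ 0.4849 -0.3815  0.0578] yaw 98.65 q6 -0.93 width 0.0145 F [-4.38 -1.25  3.21]
  tool shift mm [-14.6  -0.1   0.3]  drz 0.001 tiltfix(rx,ry) [-0.0097 -0.0185]
```

Call:
{"op": "apply_moves", "data": {
  "moves": [0.01,0,0.0002,0.0005,-0.006,-0.012,0,0.01,0,0.0002,0.0005,-0.004,-0.008,0,0.01,0,0.0002,0.0005,0,0,0,0.01,-0.002,0.0003,0,0,-0.002,0,0.01,-0.002,0.0003,0,0,-0.002,0,0.01,-0.002,0.0003,0,0,-0.002,0,0.01,-0.002,0.0003,0,0,-0.002,0,0.01,-0.002,0.0003,0,0,-0.002,0]
}}

```text
clock: 16.55
position: [0.4853, -0.3852, 0.0572]
ee_rot: [-0.002, 0.652, 0.758, -0.002]
contact_force: [-3.7, 4.4, 6.3]
width: 0.0143
```

```bash
python3 -c "
from h import *
go(.487,-.396,.0573,98.6)"
```

```text
t 16.55 pos [ 0.4853 -0.3852  0.0572] yaw 98.58 q6 -0.93 width 0.0143 F [-3.69  4.39  6.28]
  tool shift mm [-10.9   0.   -0.1]  drz -0.0 tiltfix(rx,ry) [-0.0049 -0.0007]
```

Call:
{"op": "apply_moves", "data": {
  "moves": [0.01,-0.002,0.0002,-0.0005,-0.002,-0.001,0,0.01,-0.003,0.0002,-0.0003,0,-0.002,0,0.01,-0.003,0.0002,-0.0003,0,-0.002,0,0.01,-0.003,0.0002,-0.0003,0,-0.002,0,0.01,-0.003,0.0002,0,0,-0.002,0,0.01,-0.002,0.0002,0,0,-0.002,0,0.01,-0.002,0.0002,0,0,-0.002,0,0.01,-0.001,0.0002,0,0,0,0]
}}

```text
clock: 17.22
position: [0.4864, -0.3924, 0.0573]
ee_rot: [-0.008, 0.653, 0.758, 0.001]
contact_force: [-4.3, 3.7, 5.0]
width: 0.0148
```

```bash
python3 -c "
from h import *
go(.487,-.396,.0573,98.6)"
```

```text
t 17.22 pos [ 0.4864 -0.3924  0.0573] yaw 98.52 q6 -0.94 width 0.0148 F [-4.34  3.68  5.01]
  tool shift mm [-3.6  0.  -0.1]  drz -0.001 tiltfix(rx,ry) [-0.0088 -0.0123]
```

Call:
{"op": "apply_moves", "data": {
  "moves": [0.01,-0.001,0.0002,0,-0.004,-0.008,0,0.01,-0.003,0.0003,0,-0.002,-0.004,0,0.01,-0.003,0.0003,0,0,-0.003,0,0.01,-0.003,0.0003,0,0,-0.003,0,0.01,-0.003,0.0003,0,0,-0.003,0,0.01,-0.003,0.0003,0,0,-0.003,0,0.01,-0.003,0.0003,0,0,-0.003,0,0.01,-0.003,0.0003,0,0,-0.002,0]
}}

```text
clock: 17.88
position: [0.4863, -0.3923, 0.0573]
ee_rot: [-0.013, 0.653, 0.757, 0.004]
contact_force: [-4.8, 8.8, 7.6]
width: 0.0144
```

```bash
python3 -c "
from h import *
go(.487,-.396,.0573,98.6)
d=grab('scene','s6')
cv2.imwrite('pics/s6z.png',cv2.resize(d['image'][130:240,160:320],None,fx=5,fy=5)[:,:,::-1])"
```

```text
t 17.88 pos [ 0.4863 -0.3923  0.0573] yaw 98.41 q6 -0.94 width 0.0144 F [-4.84  8.82  7.6 ]
  tool shift mm [-3.7  0.1 -0.1]  drz -0.003 tiltfix(rx,ry) [-0.0115 -0.0255]
```

View pics/s6z.png

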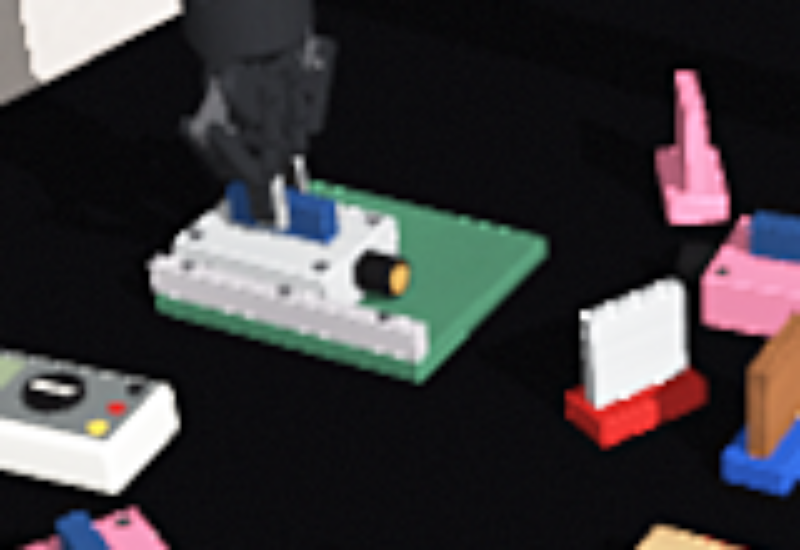

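Call:
{"op": "apply_moves", "data": {
  "moves": [0.01,-0.0008,0.0005,0.0005,-0.005,-0.012,0,0.01,-0.0008,0.0005,0.0005,-0.003,-0.008,0,0.01,-0.0008,0.0005,0.0005,0,0,0,0.01,-0.0008,0.0005,0.0005,0,0,0,0.01,-0.0008,0.0005,0.0005,0,0,0,0.01,-0.0008,0.0005,0.0005,0,0,0,0.01,-0.0008,0.0005,0.0005,0,0,0,0.01,-0.0008,0.0005,0.0005,0,0,0]
}}

```text
clock: 18.6
position: [0.4863, -0.3923, 0.0572]
ee_rot: [-0.011, 0.653, 0.757, 0.001]
contact_force: [-6.4, 3.9, 8.2]
width: 0.0145
```

```bash
python3 -c "
from h import *
go(.487,-.396,.0573,98.6)"
```

```text
t 18.60 pos [ 0.4863 -0.3923  0.0572] yaw 98.47 q6 -0.94 width 0.0145 F [-6.4   3.86  8.2 ]
  tool shift mm [-3.8  0.1 -0.2]  drz -0.002 tiltfix(rx,ry) [-0.0124 -0.0176]
```

Call:
{"op": "apply_moves", "data": {
  "moves": [0.01,-0.0005,0.0003,0.0004,-0.008,-0.01,0,0.01,-0.0005,0.0003,0.0004,-0.004,-0.006,0,0.01,-0.0003,0.0002,0.0002,0,0,0,0.01,0,0,0,0,0,0,0.03,0,0,0,0,0,0,0.03,0,0,0,0,0,0,0.04,0,0,0,0,0,0,0.04,0,0,0,0,0,0]
}}

```text
clock: 19.27
position: [0.4903, -0.3956, 0.0563]
ee_rot: [0.002, 0.653, 0.757, 0.001]
contact_force: [0.3, -0.4, -0.8]
width: 0.04
```

```bash
python3 -c "
from h import *
go(.487,-.396,.2,98.6)"
```

```text
t 19.27 pos [ 0.4903 -0.3956  0.0563] yaw 98.44 q6 -0.94 width 0.0400 F [ 0.27 -0.39 -0.78]
  tool shift mm [  -0.3   -2.7 -143.7]  drz -0.003 tiltfix(rx,ry) [0.0043 0.0023]
```

Call:
{"op": "apply_moves", "data": {
  "moves": [0.04,0,-0.001,-0.01,0,0,0,0.05,0,-0.001,-0.02,0,0,0,0.05,0,0,-0.025,0,0,0,0.05,0,0,-0.025,0,0,0,0.05,0,0,-0.02,0,0,0,0.05,0.02,0,-0.01,0,0,0,0.05,0.03,0,0,0,0,0,0.05,0.03,0,0,0,0,0]
}}

```text
clock: 19.93
position: [0.4797, -0.3239, 0.1743]
ee_rot: [0.009, 0.655, 0.755, 0.0]
contact_force: [-0.1, 0.3, -1.3]
width: 0.0501
```

```bash
python3 -c "
from h import *
go(.472,-.136,.17,160)"
```

```text
t 19.93 pos [ 0.4797 -0.3239  0.1743] yaw 98.10 q6 -0.86 width 0.0501 F [-0.06  0.29 -1.3 ]
  tool shift mm [187.2  18.8   2.1]  drz -1.08 tiltfix(rx,ry) [0.0113 0.013 ]
```

Call:
{"op": "apply_moves", "data": {
  "moves": [0.05,0.034,0.003,0,0.006,0.006,0,0.05,0.034,0.003,0,0,0,0,0.05,0.034,0.003,0,0,0,0,0.05,0.034,0.003,0,0,0,0,0.05,0.03,0.003,0,0,0,0,0.05,0,0,0,0,0,-0.12,0.05,0,0,0,0,0,-0.12,0.05,0,0,0,0,0,-0.12]
}}

```text
clock: 20.6
position: [0.4714, -0.1458, 0.1811]
ee_rot: [0.011, 0.504, 0.863, 0.001]
contact_force: [0.5, -0.8, 0.3]
width: 0.0504
```

Call:
{"op": "apply_moves", "data": {
  "moves": [0.05,0,0,0,0,0,-0.12,0.05,0,0,0,0,0,-0.12,0.05,0,0,0,0,0,-0.12,0.05,0,0,0,0,0,-0.12,0.05,0,0,0,0,0,-0.12,0.05,0,0,0,0,0,-0.1,0.05,0,0,0,0,0,0,0.05,0,0,0,0,0,0]
}}

```text
clock: 21.27
position: [0.4744, -0.1458, 0.1884]
ee_rot: [0.017, 0.163, 0.986, -0.005]
contact_force: [-0.3, 0.6, -0.4]
width: 0.0499
```

```bash
python3 -c "
from h import *
go(.472,-.136,.1,160)
d=grab('top','t7'); np.savez('top1.npz',**d)
cv2.imwrite('pics/t7z.png',cv2.resize(d['image'][130:280,260:560],None,fx=2.6,fy=2.6)[:,:,::-1])"
```

```text
t 21.27 pos [ 0.4744 -0.1458  0.1884] yaw 161.19 q6 -1.68 width 0.0499 F [-0.25  0.55 -0.35]
  tool shift mm [ 8.7  8.9 88.1]  drz 0.021 tiltfix(rx,ry) [-0.0041  0.0361]
```

View pics/t7z.png

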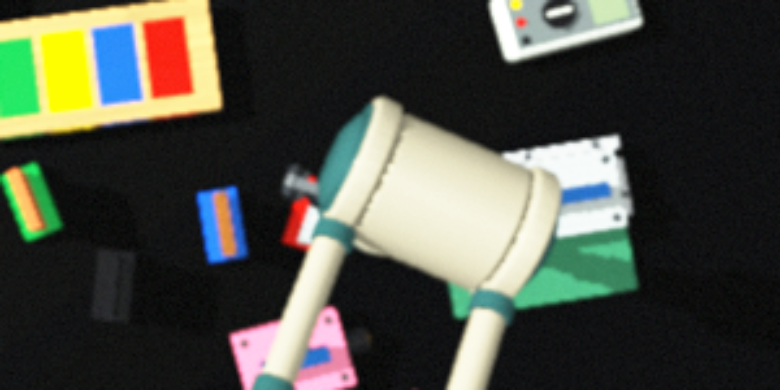

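Call:
{"op": "apply_moves", "data": {
  "moves": [0.05,0.003,0.003,0.01,-0.002,0.022,0.02,0.05,0.003,0.003,0.015,0,0.01,0,0.05,0.003,0.003,0.015,0,0,0,0.05,0,0,0.015,0,0,0,0.05,0,0,0.015,0,0,0,0.05,0,0,0.01,0,0,0,0.05,0,0,0,0,0,0,0.05,0,0,0,0,0,0]
}}

```text
clock: 21.98
position: [0.4725, -0.1358, 0.1086]
ee_rot: [0.006, 0.182, 0.983, -0.002]
contact_force: [0.4, -0.1, -0.4]
width: 0.0501
```

```bash
python3 -c "
from h import *
go(.472,-.136,.036,160)
d=grab('scene','s8')
cv2.imwrite('pics/s8z.png',cv2.resize(d['image'][130:240,200:360],None,fx=5,fy=5)[:,:,::-1])"
```

```text
t 21.98 pos [ 0.4725 -0.1358  0.1086] yaw 159.00 q6 -1.62 width 0.0501 F [ 0.42 -0.06 -0.39]
  tool shift mm [ 1.3 -0.3 72.6]  drz -0.017 tiltfix(rx,ry) [-0.0019  0.0116]
```

View pics/s8z.png

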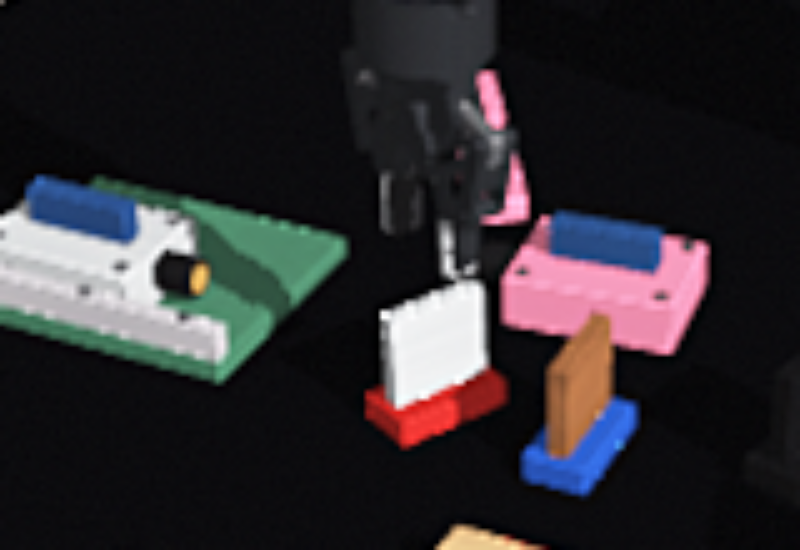

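Call:
{"op": "apply_moves", "data": {
  "moves": [0.05,0,0,0.012,0,0.006,-0.015,0.05,0,0,0.012,0,0,0,0.05,0,0,0.012,0,0,0,0.05,0,0,0.012,0,0,0,0.05,0,0,0.012,0,0,0,0.05,0,0,0.008,0,0,0,0.05,0,0,0.002,0,0,0,0.05,0,0,0,0,0,0]
}}

```text
clock: 22.7
position: [0.4782, -0.1386, 0.0382]
ee_rot: [0.008, 0.174, 0.985, -0.003]
contact_force: [-0.3, 0.4, -0.4]
width: 0.0498
```

Call:
{"op": "apply_moves", "data": {
  "moves": [0.008,0,0,0,0,0,0,0.008,0,0,0,0,0,0,0.008,0,0,0,0,0,0,0.008,0,0,0,0,0,0,0.008,0,0,0,0,0,0,0.008,0,0,0,0,0,0,0.008,0,0,0,0,0,0,0.008,0,0,0,0,0,0]
}}

```text
clock: 23.37
position: [0.4786, -0.1387, 0.0394]
ee_rot: [0.009, 0.174, 0.985, -0.003]
contact_force: [0.3, -0.3, -3.5]
width: 0.0115
```

```bash
python3 -c "
from h import *
go(.6386,.0126,.036,186.6)"
```

```text
t 23.37 pos [ 0.4786 -0.1387  0.0394] yaw 159.95 q6 -1.64 width 0.0115 F [ 0.32 -0.25 -3.5 ]
  tool shift mm [-98.4 197.    4.6]  drz -0.465 tiltfix(rx,ry) [-0.0031  0.0186]
```

Call:
{"op": "apply_moves", "data": {
  "moves": [0.008,0,0,-0.01,0,0,0,0.008,0,0,-0.02,0,0,0,0.008,0,0,-0.02,0,0,0,0.008,0,0,-0.02,0,0,0,0.008,0,0,-0.02,0,0,0,0.008,0,0,-0.01,0,0,-0.1,0.008,0,0,0,0,0,-0.1,0.008,0,0,0,0,0,-0.1]
}}

```text
clock: 24.03
position: [0.4741, -0.1366, 0.1417]
ee_rot: [0.005, 0.019, 1.0, -0.003]
contact_force: [-0.1, 0.9, -3.1]
width: 0.0114
```

Call:
{"op": "apply_moves", "data": {
  "moves": [0.008,0,0,0,0,0.008,-0.1,0.008,0,0,0,0,0,-0.06,0.008,0,0,0,0,0,0,0.008,0,0,0,0,0,0,0.008,0,0,0,0,0,0,0.008,0,0,0,0,0,0,0.008,0,0,0,0,0,0,0.008,0,0,0,0,0,0]
}}

```text
clock: 24.7
position: [0.4726, -0.1359, 0.1412]
ee_rot: [-0.0, -0.063, 0.998, -0.003]
contact_force: [0.3, 0.2, -4.0]
width: 0.0115
```

```bash
python3 -c "
from h import *
go(.6386+.0065,.0126,.14,186.6)
d=grab('scene','s9')
cv2.imwrite('pics/s9z.png',cv2.resize(d['image'][110:290,200:400],None,fx=4,fy=3.3)[:,:,::-1])"
```

```text
t 24.70 pos [ 0.4726 -0.1359  0.1412] yaw -172.73 q6 -2.11 width 0.0115 F [ 0.29  0.22 -3.96]
  tool shift mm [-189.9  125.5    0.4]  drz 0.012 tiltfix(rx,ry) [-0.0054 -0.001 ]
```

View pics/s9z.png

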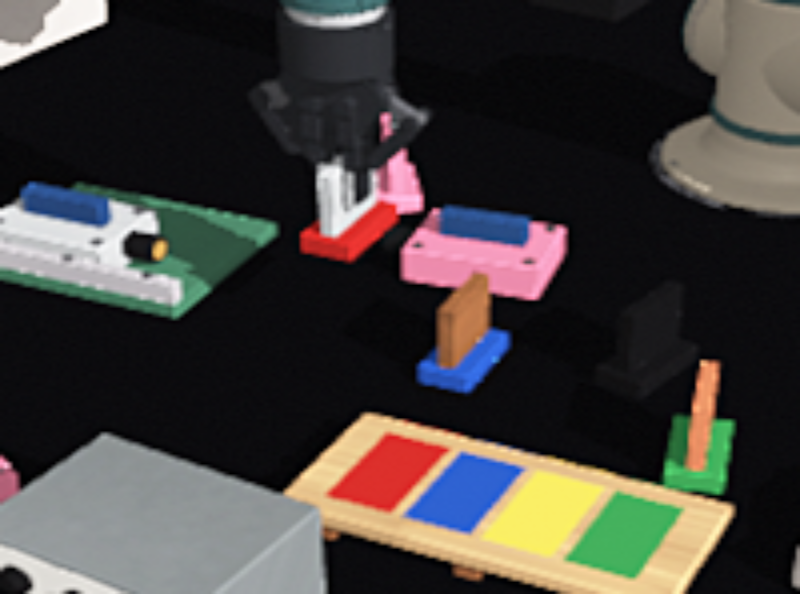

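Call:
{"op": "apply_moves", "data": {
  "moves": [0.008,-0.026,0.0172,0,-0.003,0,0,0.008,-0.026,0.0172,0,0,0,0,0.008,-0.026,0.0172,0,0,0,0,0.008,-0.026,0.0172,0,0,0,0,0.008,-0.026,0.0172,0,0,0,0,0.008,-0.026,0.0172,0,0,0,0,0.008,-0.02,0.0132,0,0,0,0,0.008,0,0,0,0,0,0]
}}

```text
clock: 25.42
position: [0.639, 0.0066, 0.1386]
ee_rot: [-0.001, -0.06, 0.998, -0.001]
contact_force: [0.2, -0.0, -3.7]
width: 0.0114
```

```bash
python3 -c "
from h import *
go(.6386+.0065,.0126,.09,186.6)"
```

```text
t 25.42 pos [0.639  0.0066 0.1386] yaw -173.15 q6 -1.79 width 0.0114 F [ 0.21 -0.   -3.69]
  tool shift mm [-6.9  5.4 48.6]  drz 0.004 tiltfix(rx,ry) [-0.0024 -0.0014]
```

Call:
{"op": "apply_moves", "data": {
  "moves": [0.008,-0.002,0.002,0.01,-0.001,0,0,0.008,-0.002,0.002,0.01,0,0,0,0.008,-0.002,0.001,0.01,0,0,0,0.008,0,0,0.01,0,0,0,0.008,0,0,0.01,0,0,0,0.008,0,0,0.008,0,0,0,0.008,0,0,0.003,0,0,0,0.008,0,0,0,0,0,0]
}}

```text
clock: 26.08
position: [0.6415, 0.0113, 0.07]
ee_rot: [-0.003, -0.059, 0.998, -0.001]
contact_force: [0.3, 1.9, 4.9]
width: 0.0117
```

```bash
python3 -c "
from h import *
go(.6386+.0065,.0126,.0694,186.6)
d=grab('scene','s10')
cv2.imwrite('pics/s10z.png',cv2.resize(d['image'][170:290,250:400],None,fx=5,fy=5)[:,:,::-1])
d=grab('top','t10')
cv2.imwrite('pics/t10z.png',cv2.resize(d['image'][100:250,220:420],None,fx=4,fy=4)[:,:,::-1])"
```

```text
t 26.08 pos [0.6415 0.0113 0.07  ] yaw -173.26 q6 -1.78 width 0.0117 F [0.28 1.95 4.94]
  tool shift mm [-3.7  0.9  0.5]  drz 0.002 tiltfix(rx,ry) [-0.0006 -0.0069]
```

View pics/s10z.png

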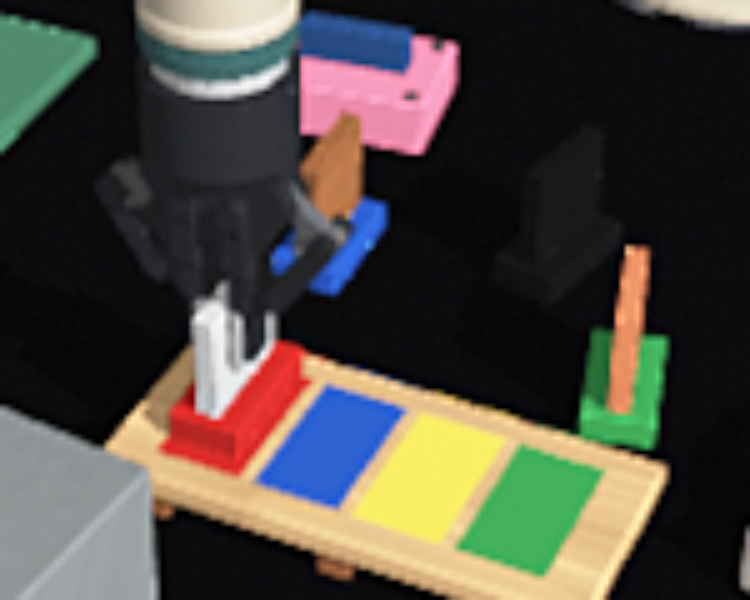

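View pics/t10z.png

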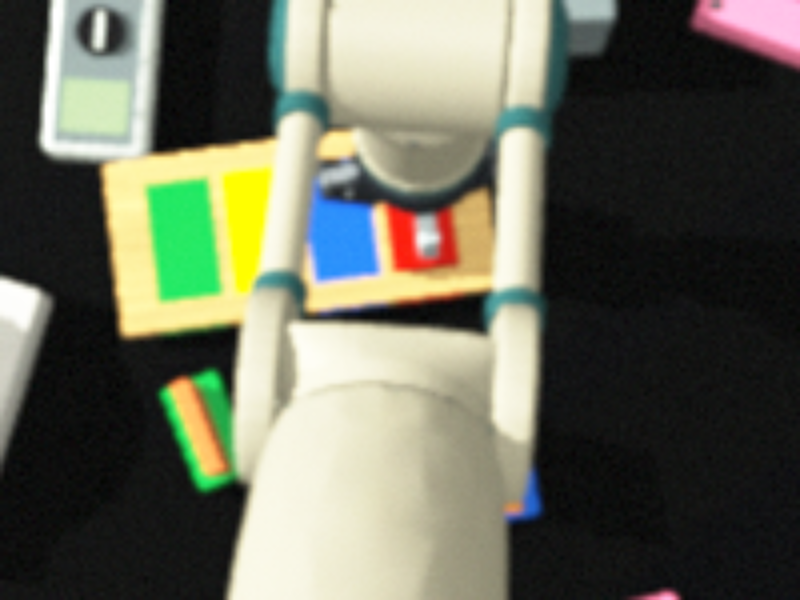

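Call:
{"op": "apply_moves", "data": {
  "moves": [0.008,0,0,-0.0003,0,0,0,0.03,0,0,0,0,0,0,0.03,0,0,0,0,0,0,0.03,0,0,-0.01,0,0,0,0.03,0,0,-0.02,0,0,0,0.03,0,0,-0.025,0,0,0,0.04,0,0,-0.025,0,0,0,0.05,0,0,-0.015,0,0,0]
}}

```text
clock: 26.85
position: [0.6402, 0.0099, 0.1692]
ee_rot: [-0.006, -0.059, 0.998, -0.002]
contact_force: [0.3, 0.3, 0.2]
width: 0.0494
```

```bash
python3 -c "
from h import *
go(.4615,-.042,.16,188.2)"
```

```text
t 26.85 pos [0.6402 0.0099 0.1692] yaw -173.27 q6 -1.78 width 0.0494 F [0.32 0.33 0.23]
  tool shift mm [183.5 -30.6  11.6]  drz -0.026 tiltfix(rx,ry) [-0.0024 -0.0124]
```

Call:
{"op": "apply_moves", "data": {
  "moves": [0.05,0.026,-0.0044,0,0,-0.006,-0.013,0.05,0.026,-0.0044,0,0,0,-0.013,0.05,0.026,-0.0044,0,0,0,0,0.05,0.026,-0.0044,0,0,0,0,0.05,0.026,-0.0044,0,0,0,0,0.05,0.026,-0.0044,0,0,0,0,0.05,0.018,-0.003,0,0,0,0,0.05,0,0,0,0,0,0]
}}

```text
clock: 27.52
position: [0.4728, -0.0459, 0.1834]
ee_rot: [0.011, -0.074, 0.997, -0.005]
contact_force: [0.3, -1.0, 0.1]
width: 0.0498
```

```bash
python3 -c "
from h import *
go(.4615,-.042,.1,188.2)
d=grab('top','t11'); np.savez('top1.npz',**d)
d2=grab('scene','s11'); np.savez('scene1.npz',**d2)
p,h=hsvplan(d,.108); rect(rng(h,(0,0,130),(180,80,255)),(.638,.012),.03,'red slab')
p,h=hsvplan(d,.048); rect(rng(h,(0,120,80),(6,255,255))|rng(h,(172,120,80),(180,255,255)),(.638,.012),.05,'red foot')
"
```

```text
t 27.52 pos [ 0.4728 -0.0459  0.1834] yaw -171.52 q6 -1.96 width 0.0498 F [ 0.32 -1.03  0.07]
  tool shift mm [12.4  6.6 83.1]  drz 0.005 tiltfix(rx,ry) [-0.0122  0.0208]
red slab rect ctr 0.6301 0.0089 centroid 0.6304 0.0090 size 74 x 17 area 1043 long-axis angle(world,from x) 6.63 deg
red foot rect ctr 0.6342 0.0117 centroid 0.6317 0.0135 size 82 x 43 area 2092 long-axis angle(world,from x) 6.79 deg
```

View pics/t11.png

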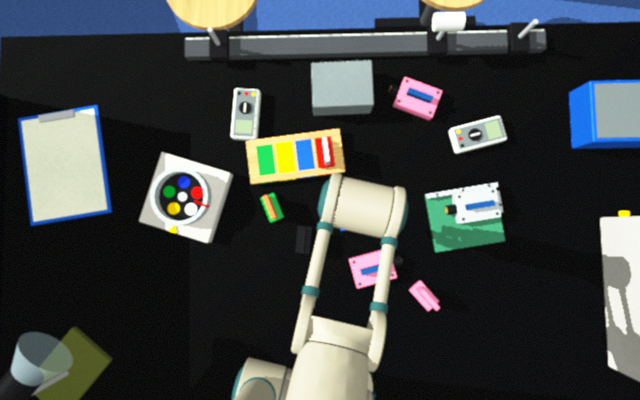

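View pics/s11.png

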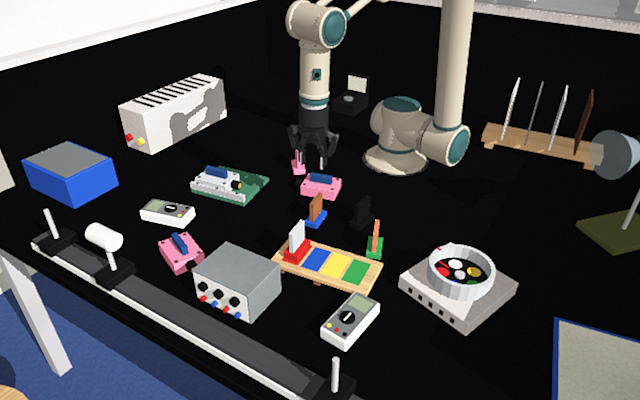

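```bash
cat > chk.py <<'E'
from h import *
import sys
# compare predicted foot outline at bay centre with picture, scene + top
def px(d,P):
    c=P@d["R"].T+d["t"]; return np.stack([c[:,0]/c[:,2]*d["fx"]+d["cx"],c[:,1]/c[:,2]*d["fy"]+d["cy"]],1)
def box(cx,cy,z0,z1,lx,ly,ang):
    a=np.radians(ang); ux=np.array([np.cos(a),np.sin(a),0]); uy=np.array([-np.sin(a),np.cos(a),0])
    B=[]
    for z in (z0,z1):
        for sx,sy in ((1,1),(1,-1),(-1,-1),(-1,1)): B.append(np.array([cx,cy,z])+ux*sx*lx/2+uy*sy*ly/2)
    return np.array(B)
def draw(im,d,B,col,k,off):
    p=((px(d,B)+.5-off)*k).astype(int)
    for q in (p[:4],p[4:]): cv2.polylines(im,[q.reshape(-1,1,2)],True,col,1,cv2.LINE_AA)
    for i in range(4): cv2.line(im,p[i],p[i+4],col,1,cv2.LINE_AA)
def overlay(d,boxes,crop,k,name):
    u0,v0,u1,v1=crop
    im=cv2.resize(d["image"][v0:v1,u0:u1],None,fx=k,fy=k,interpolation=cv2.INTER_CUBIC)[:,:,::-1].copy()
    for B,c in boxes: draw(im,d,B,c,k,np.array([u0,v0]))
    cv2.imwrite(f"pics/{name}.png",im)
E
python3 - <<'E'
from chk import *
b=[(.6386,.0126)]
bx=[]
for x,y in [(.6386,.0126)]:
    bx+= [(box(x,y,.03,.048,.074,.040,6.6),(255,255,0)),(box(x,y,.048,.108,.064,.012,6.6),(0,255,255)),(box(x,y,.03,.03,.084,.046,6.6),(255,255,255))]
overlay(dict(np.load("scene1.npz")),bx,(260,200,340,280),8,"ov_s")
overlay(dict(np.load("top1.npz")),bx,(290,120,360,190),8,"ov_t")
a=cv2.imread("pics/ov_s.png");b=cv2.imread("pics/ov_t.png")
cv2.imwrite("pics/ov.png",np.hstack([cv2.resize(a,(400,400)),cv2.resize(b,(400,400))]))
E
```

```text
(no output)
```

View pics/ov.png

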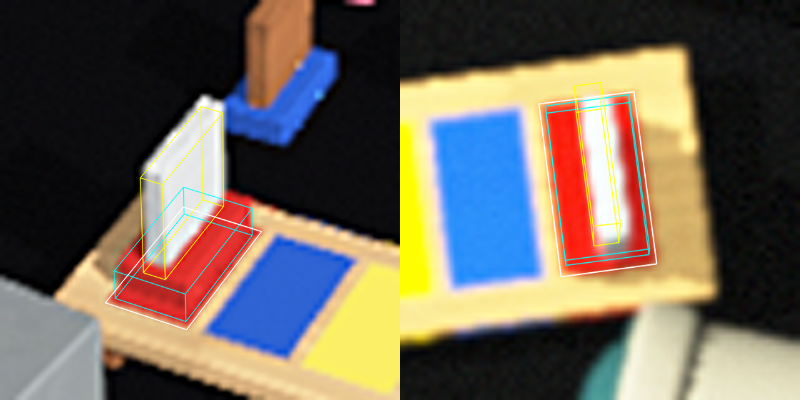

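Call:
{"op": "apply_moves", "data": {
  "moves": [0.05,0.004,0.002,0.01,-0.006,0.011,0,0.05,0.004,0.002,0.015,0,0.004,0,0.05,0.004,0.002,0.015,0,0,0,0.05,0,0,0.015,0,0,0,0.05,0,0,0.015,0,0,0,0.05,0,0,0.005,0,0,0,0.05,0,0,0,0,0,0,0.05,0,0,0,0,0,0]
}}

```text
clock: 28.28
position: [0.476, -0.0404, 0.1048]
ee_rot: [0.009, -0.076, 0.997, -0.003]
contact_force: [-0.1, -0.8, 0.5]
width: 0.0502
```

```bash
python3 -c "
from h import *
go(.4615,-.042,.036,188.2)"
```

```text
t 28.28 pos [ 0.476  -0.0404  0.1048] yaw -171.32 q6 -1.95 width 0.0502 F [-0.06 -0.83  0.48]
  tool shift mm [15.8  1.1 68.5]  drz 0.008 tiltfix(rx,ry) [-0.0071  0.0173]
```

Call:
{"op": "apply_moves", "data": {
  "moves": [0.05,0.004,0,0,-0.004,0.017,0.008,0.05,0.004,0,0,0,0.004,0,0.05,0.004,0,0,0,0,0,0.05,0.004,0,0,0,0,0,0.05,0,0,0.01,0,0,0,0.05,0,0,0.01,0,0,0,0.05,0,0,0,0,0,0,0.05,0,0,0,0,0,0]
}}

```text
clock: 28.95
position: [0.4614, -0.0438, 0.0886]
ee_rot: [0.001, -0.071, 0.997, -0.003]
contact_force: [-1.0, -0.8, 0.3]
width: 0.05
```

```bash
python3 -c "
from h import *
go(.4615,-.042,.036,188.2)
d=grab('scene','s12')
cv2.imwrite('pics/s12z.png',cv2.resize(d['image'][170:270,260:400],None,fx=5,fy=5)[:,:,::-1])"
```

```text
t 28.95 pos [ 0.4614 -0.0438  0.0886] yaw -171.81 q6 -1.95 width 0.0500 F [-1.03 -0.83  0.27]
  tool shift mm [-0.2  2.1 52.6]  drz -0.0 tiltfix(rx,ry) [-0.0061  0.0022]
```

View pics/s12z.png

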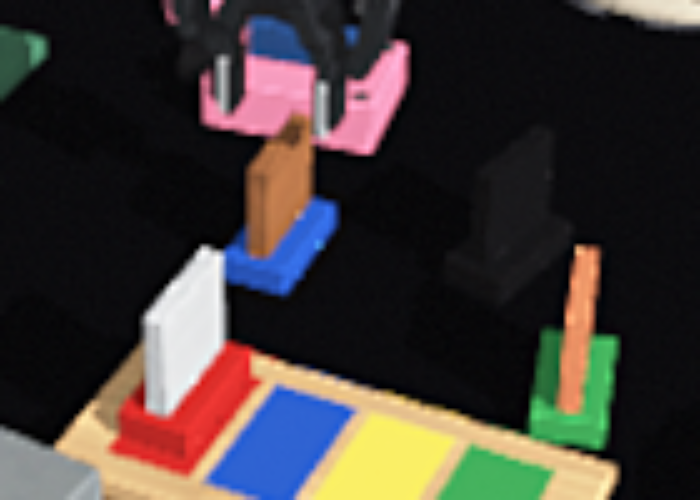

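Call:
{"op": "apply_moves", "data": {
  "moves": [0.05,0,0.001,0.01,-0.003,0.002,0,0.05,0,0.001,0.01,0,0,0,0.05,0,0,0.01,0,0,0,0.05,0,0,0.01,0,0,0,0.05,0,0,0.008,0,0,0,0.05,0,0,0.002,0,0,0,0.05,0,0,0,0,0,0,0.05,0,0,0,0,0,0]
}}

```text
clock: 29.67
position: [0.4632, -0.0424, 0.0374]
ee_rot: [0.003, -0.071, 0.997, -0.002]
contact_force: [0.3, -0.1, 0.9]
width: 0.05
```

```bash
python3 -c "
from h import *
go(.4615,-.042,.036,188.2)
d=grab('scene','s13')
cv2.imwrite('pics/s13z.png',cv2.resize(d['image'][150:270,260:400],None,fx=5,fy=5)[:,:,::-1])"
```

```text
t 29.67 pos [ 0.4632 -0.0424  0.0374] yaw -171.83 q6 -1.95 width 0.0500 F [ 0.29 -0.14  0.86]
  tool shift mm [1.6 0.6 1.4]  drz -0.001 tiltfix(rx,ry) [-0.0046  0.0056]
```

View pics/s13z.png

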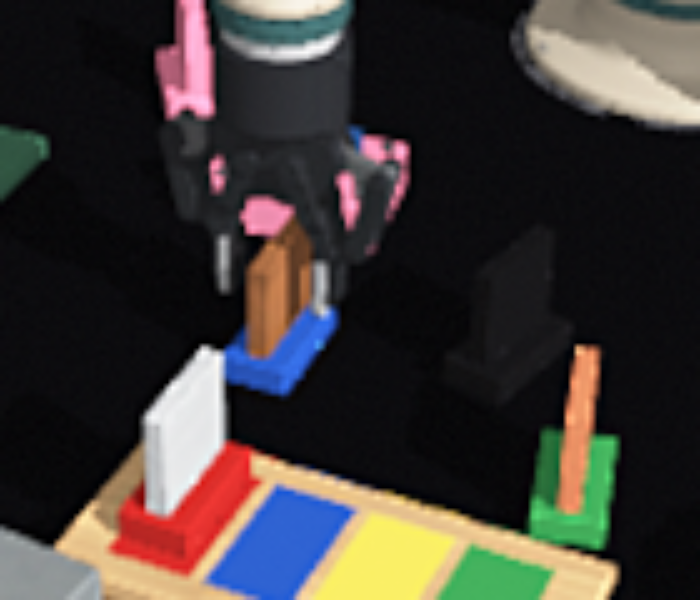

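Call:
{"op": "apply_moves", "data": {
  "moves": [0.008,0,0,0,0,0,0,0.008,0,0,0,0,0,0,0.008,0,0,0,0,0,0,0.008,0,0,0,0,0,0,0.008,0,0,0,0,0,0,0.008,0,0,0,0,0,0,0.008,0,0,0,0,0,0,0.008,0,0,0,0,0,0]
}}

```text
clock: 30.38
position: [0.4636, -0.0425, 0.0385]
ee_rot: [0.004, -0.071, 0.997, -0.002]
contact_force: [-0.2, -0.6, -1.4]
width: 0.011
```

Call:
{"op": "apply_moves", "data": {
  "moves": [0.008,0,0,-0.01,0,0,0,0.008,0,0,-0.02,0,0,0,0.008,0,0,-0.02,0,0,0,0.008,0,0,-0.02,0,0,0,0.008,0,0,-0.02,0,0,0,0.008,0,0,-0.01,0,0,0.015,0.008,0,0,0,0,0,0.012,0.008,0,0,0,0,0,0]
}}

```text
clock: 31.05
position: [0.4601, -0.0415, 0.1405]
ee_rot: [0.0, -0.057, 0.998, -0.001]
contact_force: [-0.2, 0.1, -3.2]
width: 0.0115
```

```bash
python3 -c "
from h import *
go(.6322,.0662,.14,186.6)
d=grab('scene','s14');np.savez('s14.npz',**d)
cv2.imwrite('pics/s14z.png',cv2.resize(d['image'][110:270,240:400],None,fx=4,fy=4)[:,:,::-1])"
```

```text
t 31.05 pos [ 0.4601 -0.0415  0.1405] yaw -173.46 q6 -1.92 width 0.0115 F [-0.23  0.09 -3.17]
  tool shift mm [-183.3   87.4    0.4]  drz -0.001 tiltfix(rx,ry) [-0.0026  0.0006]
```

View pics/s14z.png

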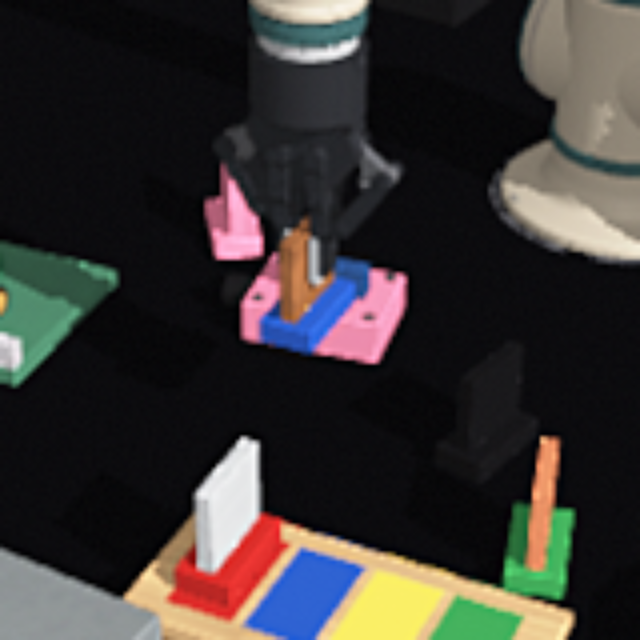

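Call:
{"op": "apply_moves", "data": {
  "moves": [0.008,-0.027,0.0127,0,-0.001,0,0,0.008,-0.027,0.0127,0,0,0,0,0.008,-0.027,0.0127,0,0,0,0,0.008,-0.027,0.0127,0,0,0,0,0.008,-0.027,0.0127,0,0,0,0,0.008,-0.027,0.0127,0,0,0,0,0.008,-0.016,0.0078,0,0,0,0,0.008,0,0,0,0,0,0]
}}

```text
clock: 31.77
position: [0.6251, 0.067, 0.125]
ee_rot: [-0.012, -0.057, 0.998, 0.0]
contact_force: [-0.1, -0.3, -1.8]
width: 0.0114
```

```bash
python3 -c "
from h import *
go(.6342,.0662,.0685,186.6)"
```

```text
t 31.77 pos [0.6251 0.067  0.125 ] yaw -173.51 q6 -1.69 width 0.0114 F [-0.08 -0.26 -1.82]
  tool shift mm [-10.3  -1.9  56.3]  drz -0.002 tiltfix(rx,ry) [ 0.002 -0.023]
```

Call:
{"op": "apply_moves", "data": {
  "moves": [0.008,-0.004,-0.001,0.004,0.001,-0.018,0,0.008,-0.003,-0.001,0.008,0,-0.004,0,0.008,-0.002,0,0.01,0,0,0,0.008,0,0,0.01,0,0,0,0.008,0,0,0.008,0,0,0,0.008,0,0,0.003,0,0,0,0.008,0,0,0,0,0,0,0.008,0,0,0,0,0,0]
}}

```text
clock: 32.43
position: [0.6277, 0.0651, 0.0694]
ee_rot: [-0.009, -0.057, 0.998, 0.001]
contact_force: [0.2, 1.6, 1.7]
width: 0.0114
```

```bash
python3 -c "
from h import *
go(.6342,.0662,.0685,186.6)"
```

```text
t 32.43 pos [0.6277 0.0651 0.0694] yaw -173.47 q6 -1.69 width 0.0114 F [0.22 1.62 1.75]
  tool shift mm [-6.6  0.4  0.8]  drz -0.001 tiltfix(rx,ry) [ 0.0023 -0.0184]
```

Call:
{"op": "apply_moves", "data": {
  "moves": [0.008,0,0,-0.003,0,0,0,0.008,-0.003,0,0,0,-0.01,0,0.008,-0.003,0,0,0,-0.006,0,0.008,0,0,0,0,0,0,0.008,0,0,0,0,0,0,0.008,0,0,0,0,0,0,0.008,0,0,0,0,0,0,0.008,0,0,0,0,0,0]
}}

```text
clock: 33.1
position: [0.6355, 0.0654, 0.0755]
ee_rot: [0.002, -0.057, 0.998, 0.001]
contact_force: [-0.4, -0.2, -2.2]
width: 0.0111
```

```bash
python3 -c "
from h import *
go(.6342,.0662,.0685,186.6)"
```

```text
t 33.10 pos [0.6355 0.0654 0.0755] yaw -173.48 q6 -1.69 width 0.0111 F [-0.45 -0.25 -2.24]
  tool shift mm [1.3 0.9 7. ]  drz -0.001 tiltfix(rx,ry) [0.0013 0.0038]
```

Now positioned; lower 6 mm and release.

Call:
{"op": "apply_moves", "data": {
  "moves": [0.008,0.0005,0.0005,0.003,0,0.002,0,0.008,0,0,0.002,0,0,0,0.008,0,0,0.001,0,0,0,0.008,0,0,0.0005,0,0,0,0.008,0,0,0.0005,0,0,0,0.008,0,0,0.0005,0,0,0,0.008,0,0,0,0,0,0,0.008,0,0,0,0,0,0]
}}

```text
clock: 33.77
position: [0.6349, 0.066, 0.0688]
ee_rot: [0.001, -0.057, 0.998, 0.001]
contact_force: [0.2, -0.4, -0.3]
width: 0.011
```

```bash
python3 -c "
from h import *
go(.6342,.0662,.0685,186.6)"
```

```text
t 33.77 pos [0.6349 0.066  0.0688] yaw -173.46 q6 -1.69 width 0.0110 F [ 0.18 -0.38 -0.29]
  tool shift mm [0.7 0.3 0.3]  drz -0.001 tiltfix(rx,ry) [0.0011 0.0023]
```

Call:
{"op": "apply_moves", "data": {
  "moves": [0.03,0,0,0,0,0,0,0.03,0,0,0,0,0,0,0.03,0,0,0,0,0,0,0.03,0,0,-0.01,0,0,0,0.03,0,0,-0.02,0,0,0,0.03,0,0,-0.025,0,0,0,0.04,0,0,-0.025,0,0,0,0.05,0,0,-0.015,0,0,0]
}}

```text
clock: 34.43
position: [0.6331, 0.0657, 0.1651]
ee_rot: [-0.003, -0.057, 0.998, 0.001]
contact_force: [1.0, -0.3, 0.9]
width: 0.0495
```

```bash
python3 -c "
from h import *
go(.4895,.160,.15,202)"
```

```text
t 34.43 pos [0.6331 0.0657 0.1651] yaw -173.48 q6 -1.69 width 0.0495 F [ 0.96 -0.27  0.89]
  tool shift mm [131.9 110.   15.9]  drz -0.27 tiltfix(rx,ry) [ 0.002  -0.0049]
```

Call:
{"op": "apply_moves", "data": {
  "moves": [0.05,0.024,0.021,0,0.001,0,0,0.05,0.024,0.021,0,0,0,0,0.05,0.024,0.021,0,0,0,0,0.05,0.024,0.021,0,0,0,0,0.05,0.024,0.02,0,0,0,0,0.05,0,0,0,0,0,-0.1,0.05,0,0,0,0,0,-0.1,0.05,0,0,0,0,0,-0.06]
}}

```text
clock: 35.1
position: [0.5027, 0.1587, 0.1779]
ee_rot: [0.01, -0.19, 0.982, -0.001]
contact_force: [0.2, 0.2, -2.0]
width: 0.0497
```

```bash
python3 -c "
from h import *
go(.4895,.160,.1,202)
d=grab('top','t15'); np.savez('top2.npz',**d)
cv2.imwrite('pics/t15z.png',cv2.resize(d['image'][110:260,220:420],None,fx=4,fy=4)[:,:,::-1])
d=grab('scene','s15'); np.savez('scene2.npz',**d)
cv2.imwrite('pics/s15z.png',cv2.resize(d['image'][170:290,250:410],None,fx=5,fy=5)[:,:,::-1])"
```

```text
t 35.10 pos [0.5027 0.1587 0.1779] yaw -158.10 q6 -1.78 width 0.0497 F [ 0.22  0.22 -2.03]
  tool shift mm [13.3  6.5 77.6]  drz -0.002 tiltfix(rx,ry) [-0.0048  0.0191]
```

View pics/s15z.png

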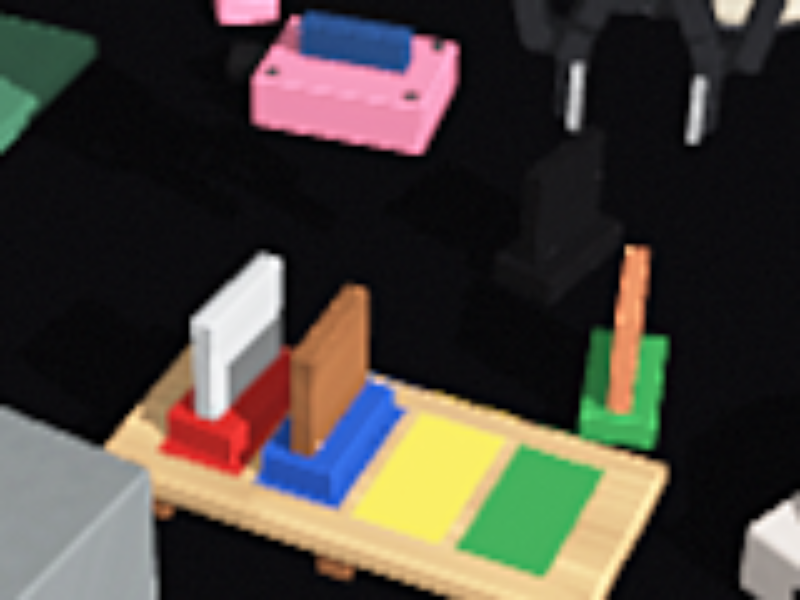

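View pics/t15z.png

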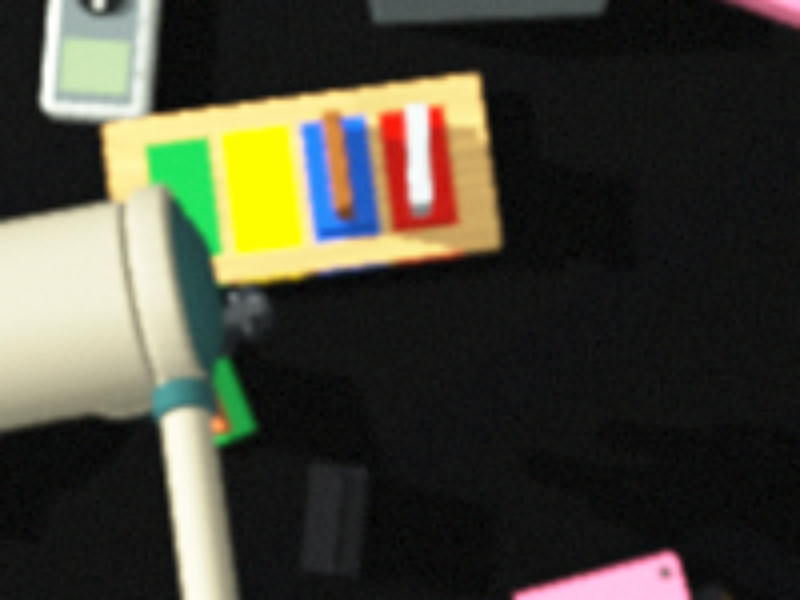

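Call:
{"op": "apply_moves", "data": {
  "moves": [0.05,0.004,0.003,0,-0.003,0.018,0,0.05,0.004,0.003,0.01,0,0.004,0,0.05,0.004,0.001,0.015,0,0,0,0.05,0,0,0.015,0,0,0,0.05,0,0,0.015,0,0,0,0.05,0,0,0.01,0,0,0,0.05,0,0,0,0,0,0,0.05,0,0,0,0,0,0]
}}

```text
clock: 35.87
position: [0.489, 0.1601, 0.1091]
ee_rot: [-0.002, -0.181, 0.983, -0.001]
contact_force: [-0.0, -0.1, 0.2]
width: 0.0499
```

```bash
python3 -c "
from h import *
go(.4895,.160,.036,202)
d=dict(np.load('top2.npz'))
p,h=hsvplan(d,.108); rect(rng(h,(0,0,130),(180,80,255)),(.635,.012),.03,'red slab')
rect(rng(h,(5,100,80),(20,255,255)),(.632,.066),.03,'blue slab')
p,h=hsvplan(d,.048); rect(rng(h,(0,120,80),(6,255,255))|rng(h,(172,120,80),(180,255,255)),(.638,.012),.05,'red foot')
rect(rng(h,(100,120,80),(125,255,255)),(.632,.066),.03,'blue foot')
from chk import *
bx=[]
for x,y in [(.6386,.0126),(.6322,.0662)]:
    bx+= [(box(x,y,.03,.048,.074,.040,6.6),(255,255,0)),(box(x,y,.048,.108,.064,.012,6.6),(0,255,255))]
overlay(d,bx,(280,120,350,190),8,'ov2')
"
```

```text
t 35.87 pos [0.489  0.1601 0.1091] yaw -159.10 q6 -1.75 width 0.0499 F [-0.02 -0.11  0.21]
  tool shift mm [-0.7 -0.2 73.1]  drz -0.019 tiltfix(rx,ry) [-0.0018 -0.0045]
red slab rect ctr 0.6321 0.0126 centroid 0.6331 0.0123 size 73 x 17 area 1015 long-axis angle(world,from x) 2.34 deg
blue slab rect ctr 0.6299 0.0655 centroid 0.6314 0.0641 size 70 x 15 area 643 long-axis angle(world,from x) 4.67 deg
red foot rect ctr 0.6352 0.0126 centroid 0.6324 0.0127 size 80 x 44 area 2152 long-axis angle(world,from x) 6.79 deg
blue foot rect ctr 0.6292 0.0653 centroid 0.6261 0.0646 size 80 x 43 area 2202 long-axis angle(world,from x) 6.63 deg
```

View pics/ov2.png

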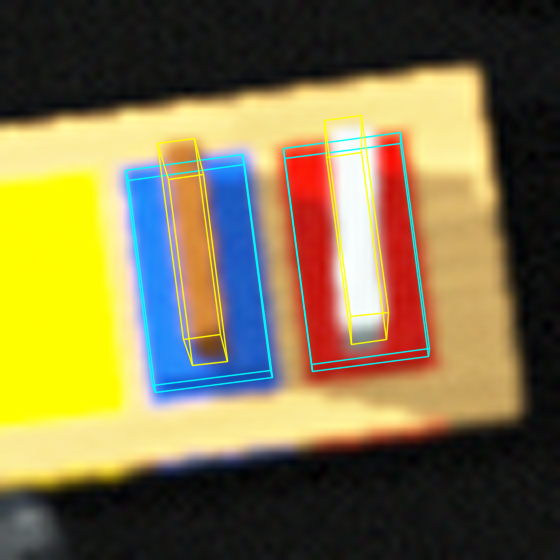

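Call:
{"op": "apply_moves", "data": {
  "moves": [0.05,0,0,0.012,-0.001,-0.002,-0.015,0.05,0,0,0.012,0,0,0,0.05,0,0,0.012,0,0,0,0.05,0,0,0.012,0,0,0,0.05,0,0,0.012,0,0,0,0.05,0,0,0.008,0,0,0,0.05,0,0,0.002,0,0,0,0.05,0,0,0,0,0,0]
}}

```text
clock: 36.53
position: [0.4931, 0.1606, 0.0399]
ee_rot: [0.003, -0.186, 0.982, -0.001]
contact_force: [-0.3, -0.7, -0.4]
width: 0.05
```

```bash
python3 -c "
from h import *
go(.4895,.160,.036,202)
d=grab('scene','s16')
cv2.imwrite('pics/s16z.png',cv2.resize(d['image'][170:280,300:440],None,fx=5,fy=5)[:,:,::-1])"
```

```text
t 36.53 pos [0.4931 0.1606 0.0399] yaw -158.51 q6 -1.76 width 0.0500 F [-0.29 -0.69 -0.35]
  tool shift mm [3.6 0.7 3.9]  drz -0.009 tiltfix(rx,ry) [-0.002   0.0048]
```

View pics/s16z.png

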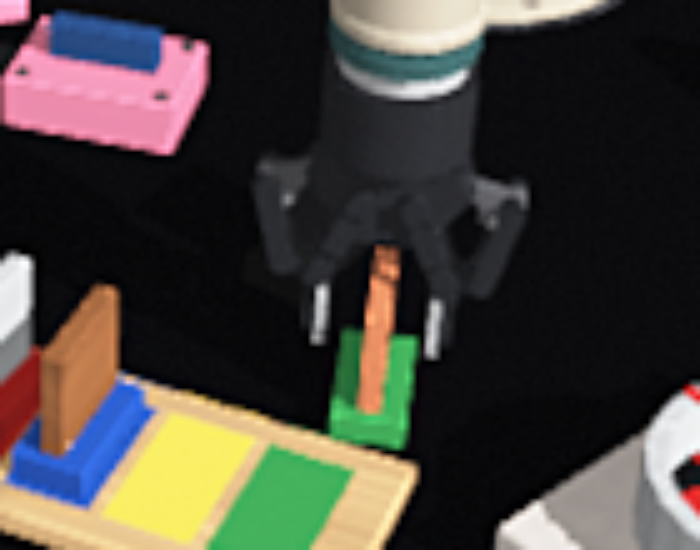

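Centred around the slab. Small correction, close, lift.

Call:
{"op": "apply_moves", "data": {
  "moves": [0.05,0.003,0,0.002,0,0.004,-0.008,0.05,0,0,0,0,0,0,0.008,0,0,0,0,0,0,0.008,0,0,0,0,0,0,0.008,0,0,0,0,0,0,0.008,0,0,0,0,0,0,0.008,0,0,0,0,0,0,0.008,0,0,0,0,0,0]
}}

```text
clock: 37.25
position: [0.4916, 0.1598, 0.0404]
ee_rot: [0.003, -0.191, 0.982, -0.001]
contact_force: [0.0, -0.0, -0.6]
width: 0.0112
```

Call:
{"op": "apply_moves", "data": {
  "moves": [0.008,0,0,0,0,0,0,0.008,0,0,0,0,0,0,0.008,0,0,0,0,0,0,0.008,0,0,-0.01,0,0,0,0.008,0,0,-0.02,0,0,0,0.008,0,0,-0.025,0,0,0,0.008,0,0,-0.025,0,0,0,0.008,0,0,-0.02,0,0,0]
}}

```text
clock: 37.92
position: [0.4857, 0.1588, 0.14]
ee_rot: [-0.006, -0.191, 0.982, -0.001]
contact_force: [-0.4, 0.4, -3.1]
width: 0.0112
```

```bash
python3 -c "
from h import *
go(.6198,.1734,.14,186.6)
d=grab('scene','s17')
cv2.imwrite('pics/s17z.png',cv2.resize(d['image'][150:280,300:460],None,fx=4,fy=4)[:,:,::-1])"
```

```text
t 37.92 pos [0.4857 0.1588 0.14  ] yaw -158.02 q6 -1.77 width 0.0112 F [-0.42  0.42 -3.14]
  tool shift mm [-129.8  -36.6   -1.5]  drz 0.269 tiltfix(rx,ry) [ 0.0003 -0.0113]
```

View pics/s17z.png

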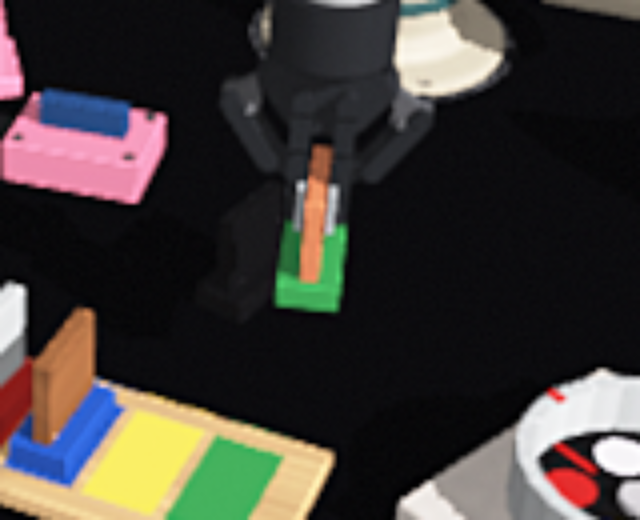

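Call:
{"op": "apply_moves", "data": {
  "moves": [0.008,-0.022,-0.006,0,0,-0.006,0,0.008,-0.022,-0.006,0,0,0,0,0.008,-0.022,-0.006,0,0,0,0,0.008,-0.022,-0.006,0,0,0,0,0.008,-0.022,-0.006,0,0,-0.002,0,0.008,-0.01,-0.004,0,0,-0.002,0.09,0.008,0,0,0,0,0,0.09,0.008,0,0,0,0,0,0.08]
}}

```text
clock: 38.63
position: [0.6158, 0.1731, 0.1458]
ee_rot: [0.004, -0.057, 0.998, 0.001]
contact_force: [-0.1, 0.5, -2.7]
width: 0.0112
```

```bash
python3 -c "
from h import *
go(.621,.1734,.0715,186.6)"
```

```text
t 38.63 pos [0.6158 0.1731 0.1458] yaw -173.46 q6 -1.52 width 0.0112 F [-0.07  0.5  -2.69]
  tool shift mm [-4.5 -0.3 74.4]  drz -0.001 tiltfix(rx,ry) [0.0005 0.009 ]
```

Call:
{"op": "apply_moves", "data": {
  "moves": [0.008,-0.003,0,0.008,0,0.008,0,0.008,-0.002,0,0.012,0,0,0,0.008,0,0,0.012,0,0,0,0.008,0,0,0.012,0,0,0,0.008,0,0,0.012,0,0,0,0.008,0,0,0.008,0,0,0,0.008,0,0,0,0,0,0,0.008,0,0,0,0,0,0]
}}

```text
clock: 39.3
position: [0.6183, 0.1731, 0.0707]
ee_rot: [-0.005, -0.062, 0.998, -0.0]
contact_force: [-1.9, -0.5, 12.0]
width: 0.0113
```

```bash
python3 -c "
from h import *
go(.621,.1734,.0705,186.6)"
```

```text
t 39.30 pos [0.6183 0.1731 0.0707] yaw -172.86 q6 -1.53 width 0.0113 F [-1.89 -0.48 11.98]
  tool shift mm [-2.7 -0.1  0.2]  drz 0.009 tiltfix(rx,ry) [ 0.0001 -0.0091]
```

Call:
{"op": "apply_moves", "data": {
  "moves": [0.008,0,0,-0.002,0,-0.004,0,0.008,-0.0025,0,-0.0005,0,0,0,0.008,0,0,0,0,0,0,0.008,0,0,0.0005,0,0,0,0.008,0,0,0.001,0,0,0,0.008,0,0,0.001,0,0,0,0.008,0,0,0.001,0,0,0,0.008,0,0,0,0,0,0]
}}

```text
clock: 39.97
position: [0.6229, 0.1739, 0.0726]
ee_rot: [0.001, -0.063, 0.998, 0.0]
contact_force: [-0.2, 1.3, -2.4]
width: 0.0119
```

```bash
python3 -c "
from h import *
go(.621,.1734,.0705,186.6)"
```

```text
t 39.97 pos [0.6229 0.1739 0.0726] yaw -172.76 q6 -1.53 width 0.0119 F [-0.24  1.34 -2.38]
  tool shift mm [ 1.9 -0.2  2.1]  drz 0.011 tiltfix(rx,ry) [0.0003 0.001 ]
```

Call:
{"op": "apply_moves", "data": {
  "moves": [0.008,0.001,0,0.001,0,0,0.008,0.008,0,0,0.001,0,0,0,0.008,0,0,0.0005,0,0,0,0.008,0,0,0.0005,0,0,0,0.008,0,0,0.0005,0,0,0,0.008,0,0,0,0,0,0,0.03,0,0,0,0,0,0,0.03,0,0,0,0,0,0]
}}

```text
clock: 40.63
position: [0.6225, 0.1739, 0.0707]
ee_rot: [0.002, -0.059, 0.998, 0.0]
contact_force: [0.6, -0.1, 1.1]
width: 0.0299
```

```bash
python3 -c "
from h import *
go(.621,.1734,.2,186.6)"
```

```text
t 40.63 pos [0.6225 0.1739 0.0707] yaw -173.26 q6 -1.52 width 0.0299 F [ 0.57 -0.14  1.07]
  tool shift mm [   1.1   -0.3 -129.3]  drz 0.002 tiltfix(rx,ry) [0.0004 0.0038]
```

Call:
{"op": "apply_moves", "data": {
  "moves": [0.03,0,0,-0.01,0,0,0,0.03,0,0,-0.02,0,0,0,0.03,0,0,-0.025,0,0,0,0.03,0,0,-0.025,0,0,0,0.04,0,0,-0.02,0,0,0,0.04,0,0,0,0,0,0,0.04,0,0,0,0,0,0,0.04,0,0,0,0,0,0]
}}

```text
clock: 41.3
position: [0.6236, 0.1739, 0.1783]
ee_rot: [0.004, -0.059, 0.998, 0.001]
contact_force: [0.0, 0.2, 0.4]
width: 0.0399
```

Run:
```python
from chk import *
from scipy.optimize import minimize
s,R=st(); print(s["position"],s["width"])
# wheel centre: fit ring template brightness at z=.084 (top image at start, unobstructed)
d=dict(np.load("top0.npz"))
p=toplan(d,.084); g=cv2.GaussianBlur(cv2.cvtColor(p,cv2.COLOR_RGB2GRAY),(0,0),1).astype(float)
h5=hsvplan(d,.05)[1]
n,l,stt,cen=cv2.connectedComponentsWithStats((h5[:,:,2]>0).astype(np.uint8))
for nm,lo,hi in [("b",(105,120,80),(125,255,255)),("g",(50,120,60),(75,255,255)),("r",(0,150,80),(6,255,255))]:
    rect(rng(h5,lo,hi),(.53,.39),.075,nm)
rect(rng(h5,(0,0,150),(180,60,255)),(.525,.392),.025,"hub white")
th=np.linspace(0,2*np.pi,360)
def samp(cx,cy,r):
    c=(.7-(cy+r*np.sin(th)))*1000; rr=(.9-(cx+r*np.cos(th)))*1000
    return cv2.remap(g.astype(np.float32),c.astype(np.float32)[None],rr.astype(np.float32)[None],cv2.INTER_LINEAR)[0].mean()
best=[]
for cx in np.arange(.505,.540,.001):
    for cy in np.arange(.375,.410,.001):
        best.append((samp(cx,cy,.067)+samp(cx,cy,.070)+samp(cx,cy,.073)-samp(cx,cy,.060)*1.5-samp(cx,cy,.079)*1.0,cx,cy))
print(sorted(best)[-3:])
c=np.array(sorted(best)[-1][1:])
def circ(z,r): return np.stack([c[0]+r*np.cos(th),c[1]+r*np.sin(th),0*th+z],1)
d=grab("scene"); np.savez("scene3.npz",**d)
for dd,cr,nm in ((dict(np.load("top0.npz")),(130,145,240,255),"wt"),(d,(390,220,530,330),"ws")):
    k=4;im=cv2.resize(dd["image"][cr[1]:cr[3],cr[0]:cr[2]],None,fx=k,fy=k,interpolation=cv2.INTER_CUBIC)[:,:,::-1].copy()
    for z,r,col in ((.084,.075,(255,0,255)),(.084,.065,(255,0,255)),(.05,.065,(0,200,0))):
        cv2.polylines(im,[((px(dd,circ(z,r))+.5-cr[:2])*k).astype(int).reshape(-1,1,2)],True,col,1)
    cv2.imwrite(f"pics/{nm}.png",im)
```

```text
[0.62356736 0.17389828 0.17832314] 0.03986133505684328
b rect ctr 0.5595 0.3920 centroid 0.5600 0.3923 size 38 x 37 area 1091 long-axis angle(world,from x) 0.00 deg
g rect ctr 0.5350 0.4325 centroid 0.5351 0.4324 size 37 x 36 area 1028 long-axis angle(world,from x) 0.00 deg
r rect ctr 0.5176 0.3536 centroid 0.5247 0.3564 size 66 x 35 area 1235 long-axis angle(world,from x) 20.70 deg
hub white rect ctr 0.5191 0.3890 centroid 0.5181 0.3813 size 201 x 201 area 26369 long-axis angle(world,from x) 71.98 deg
[(np.float32(379.933), np.float64(0.52), np.float64(0.394)), (np.float32(380.03027), np.float64(0.521), np.float64(0.395)), (np.float32(381.9976), np.float64(0.52), np.float64(0.395))]
```

View pics/wt.png

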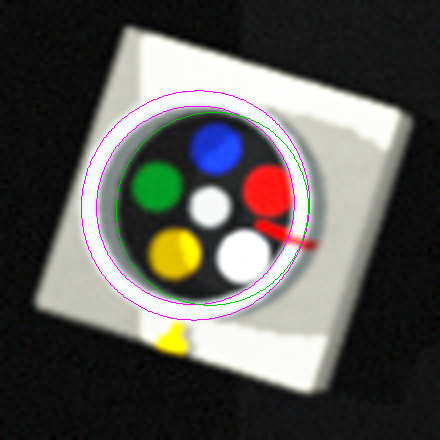

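View pics/ws.png

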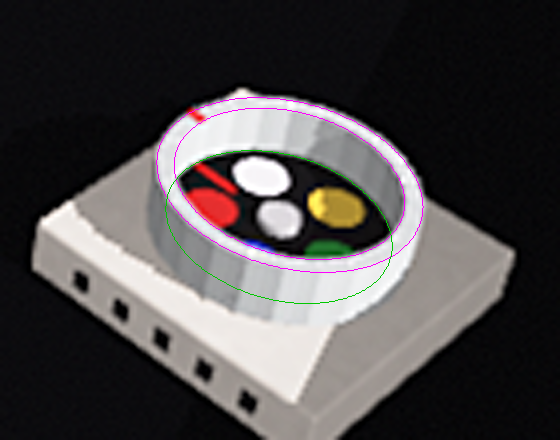

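Run:
```python
from chk import *
d=dict(np.load("scene3.npz"))
for u,v in ((438.75,248.25),):
    P=proj_plane(d,u,v,.084); print(P, np.hypot(*(P[:2]-[.52,.394])), np.degrees(np.arctan2(P[1]-.394,P[0]-.52)))
t=dict(np.load("top0.npz"))
# mark inner end on disc & outer
for u,v,z in ((130+258/4,145+225/4,.05),(130+300/4,145+242/4,.084),(130+172/4,145+325/4,.046),(130+172/4,145+345/4,.046)):
    P=proj_plane(t,u-.5,v-.5,z); print(P, np.hypot(*(P[:2]-[.52,.394])), np.degrees(np.arctan2(P[1]-.394,P[0]-.52)))
go(.520+.07*np.cos(np.radians(97)),.394+.07*np.sin(np.radians(97)),.15,187)
```

```text
[0.49224117 0.3294919  0.084     ] 0.07022711870357372 -113.2829572027948
[0.50835272 0.36402454 0.05      ] 0.03215878230684105 -111.23415792467728
[0.49475156 0.32623426 0.084     ] 0.07231652365584852 -110.4345962024216
[0.44215819 0.4231022  0.046     ] 0.08310406842406526 159.50107286969103
[0.42875206 0.42300115 0.046     ] 0.09574577442872363 162.3682842758936
t 41.35 pos [0.6232 0.1738 0.1778] yaw -173.27 q6 -1.52 width 0.0403 F [-0.83  0.93 -0.25]
  tool shift mm [ 77.1 300.7  27.5]  drz -0.005 tiltfix(rx,ry) [0.0006 0.0061]
```

Call:
{"op": "apply_moves", "data": {
  "moves": [0.04,0.0095,0.0365,0,0,0.004,0,0.04,0.0095,0.0365,0,0,0,0,0.04,0.0095,0.0365,0,0,0,0,0.04,0.0095,0.0365,0,0,0,0,0.04,0.0095,0.0365,0,0,0,0,0.04,0.0095,0.0365,0,0,0,0,0.04,0.0095,0.0365,0,0,0,0,0.04,0.008,0.03,0,0,0,0]
}}

```text
clock: 42.02
position: [0.512, 0.449, 0.1635]
ee_rot: [-0.007, -0.052, 0.999, -0.006]
contact_force: [0.2, 0.3, -1.3]
width: 0.04
```

Run:
```python
from h import *
go(.520+.07*np.cos(np.radians(97)),.394+.07*np.sin(np.radians(97)),.12,187)
```

```text
t 42.02 pos [0.512  0.449  0.1635] yaw -174.10 q6 -1.05 width 0.0400 F [ 0.19  0.28 -1.31]
  tool shift mm [-1.6 15.  43.3]  drz -0.019 tiltfix(rx,ry) [-0.0107 -0.0156]
```

Call:
{"op": "apply_moves", "data": {
  "moves": [0.04,0,0.004,0,-0.008,-0.012,-0.015,0.04,0,0.004,0.01,-0.002,-0.003,0,0.04,0,0.003,0.012,0,0,0,0.04,0,0,0.012,0,0,0,0.04,0,0,0.008,0,0,0,0.04,0,0,0,0,0,0,0.04,0,0,0,0,0,0,0.04,0,0,0,0,0,0]
}}

```text
clock: 42.68
position: [0.5046, 0.4602, 0.1067]
ee_rot: [-0.008, -0.061, 0.998, -0.004]
contact_force: [-0.4, 0.3, -0.3]
width: 0.04
```

Run:
```python
from h import *
go(.520+.07*np.cos(np.radians(97)),.394+.07*np.sin(np.radians(97)),.058,187)
d=grab('scene','s20')
cv2.imwrite('pics/s20z.png',cv2.resize(d['image'][170:330,380:540],None,fx=4,fy=4)[:,:,::-1])
```

```text
t 42.68 pos [0.5046 0.4602 0.1067] yaw -173.01 q6 -1.06 width 0.0400 F [-0.42  0.33 -0.34]
  tool shift mm [-7.9  2.8 48.6]  drz -0.0 tiltfix(rx,ry) [-0.0077 -0.0156]
```

View pics/s20z.png

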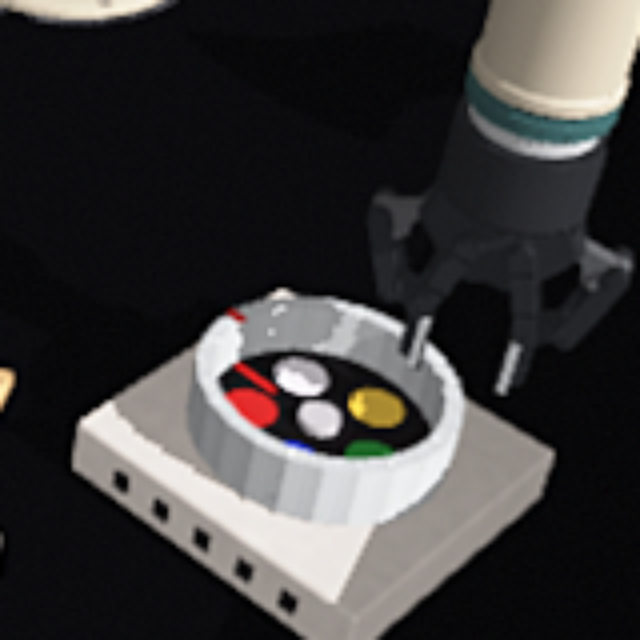

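Call:
{"op": "apply_moves", "data": {
  "moves": [0.04,-0.003,0.001,0,-0.008,-0.014,0,0.04,-0.002,0.001,0.008,-0.002,-0.003,0,0.04,0,0,0.01,0,0,0,0.04,0,0,0.01,0,0,0,0.04,0,0,0.008,0,0,0,0.04,0,0,0.004,0,0,0,0.04,0,0,0,0,0,0,0.04,0,0,0,0,0,0]
}}

```text
clock: 43.4
position: [0.5119, 0.4628, 0.0645]
ee_rot: [0.003, -0.06, 0.998, 0.003]
contact_force: [0.9, 0.5, 0.1]
width: 0.0403
```

Run:
```python
from h import *
go(.520+.07*np.cos(np.radians(97)),.394+.07*np.sin(np.radians(97)),.062,187)
```

```text
t 43.40 pos [0.5119 0.4628 0.0645] yaw -173.11 q6 -1.06 width 0.0403 F [0.95 0.48 0.1 ]
  tool shift mm [0.4 0.7 2.5]  drz -0.002 tiltfix(rx,ry) [0.0051 0.0069]
```

Close on the rim (moderate grip).

Call:
{"op": "apply_moves", "data": {
  "moves": [0.04,0,0.0005,0.002,0.003,0.004,0,0.04,0,0,0,0,0,0,0.005,0,0,0,0,0,0,0.005,0,0,0,0,0,0,0.005,0,0,0,0,0,0,0.005,0,0,0,0,0,0,0.005,0,0,0,0,0,0,0.005,0,0,0,0,0,0],
  "newtons": 40
}}

```text
clock: 44.07
position: [0.5124, 0.4651, 0.0629]
ee_rot: [0.002, -0.061, 0.998, 0.002]
contact_force: [0.0, 1.6, -1.1]
width: 0.0091
```

Run:
```python
from h import *
go(.520+.07*np.cos(np.radians(97)),.394+.07*np.sin(np.radians(97)),.062,187)
```

```text
t 44.07 pos [0.5124 0.4651 0.0629] yaw -173.04 q6 -1.06 width 0.0091 F [ 0.05  1.64 -1.1 ]
  tool shift mm [ 1.1 -1.5  0.9]  drz -0.001 tiltfix(rx,ry) [0.0039 0.0046]
```

Call:
{"op": "apply_moves", "data": {
  "moves": [0.005,-0.0056,-0.0002,0,0,0,0.08,0.005,-0.0056,-0.0002,0,0,0,0.08,0.005,-0.0056,-0.0002,0,0,0,0.08,0.005,-0.0056,-0.0002,0,0,0,0.08,0.005,-0.0056,-0.0002,0,0,0,0.08,0.005,-0.0056,-0.0002,0,0,0,0.08,0.005,-0.0056,-0.0002,0,0,0,0.08,0.005,0,0,0,0,0,0]
}}

```text
clock: 44.73
position: [0.5526, 0.458, 0.0629]
ee_rot: [0.002, 0.23, 0.973, 0.002]
contact_force: [-0.7, 1.4, -1.1]
width: 0.0092
```

```bash
cat > wh.py <<'E'
from chk import *
s,R=st(); p=s["position"]; c=np.array([.520,.3955])
print("phi",np.degrees(np.arctan2(p[1]-c[1],p[0]-c[0])),"r",np.hypot(*(p[:2]-c)),"mom",s["moment"].round(2))
go(p[0],p[1],.062,None)
E
python3 wh.py
```

```text
phi 62.49233722606007 r 0.07048983828148087 mom [ 0.08  0.07 -0.07]
t 44.73 pos [0.5526 0.458  0.0629] yaw 153.46 q6 -0.51 width 0.0092 F [-0.73  1.42 -1.06]
  tool shift mm [ 0.  -0.   0.9]  drz None tiltfix(rx,ry) [0.0049 0.0037]
```

Call:
{"op": "apply_moves", "data": {
  "moves": [0.005,-0.0056,-0.0002,0,0.002,0.002,0.08,0.005,-0.0056,-0.0002,0,0,0,0.08,0.005,-0.0056,-0.0002,0,0,0,0.08,0.005,-0.0056,-0.0002,0,0,0,0.08,0.005,-0.0056,-0.0002,0,0,0,0.08,0.005,-0.0056,-0.0002,0,0,0,0.08,0.005,-0.0056,-0.0002,0,0,0,0.08,0.005,0,0,0,0,0,0]
}}

```text
clock: 45.4
position: [0.5811, 0.4312, 0.0629]
ee_rot: [0.001, 0.493, 0.87, 0.001]
contact_force: [0.4, 1.8, -1.8]
width: 0.0092
```

```bash
python3 wh.py; python3 -c "
from h import *
d=grab('scene','s21')
cv2.imwrite('pics/s21z.png',cv2.resize(d['image'][170:330,380:540],None,fx=4,fy=4)[:,:,::-1])
d=grab('top','t21')
cv2.imwrite('pics/t21z.png',cv2.resize(d['image'][130:260,120:280],None,fx=4,fy=4)[:,:,::-1])"
```

```text
phi 30.269180436589732 r 0.07075470536998048 mom [ 0.06 -0.04 -0.08]
t 45.40 pos [0.5811 0.4312 0.0629] yaw 120.93 q6 0.00 width 0.0092 F [ 0.41  1.85 -1.84]
  tool shift mm [ 0.  -0.   0.9]  drz None tiltfix(rx,ry) [0.0035 0.0009]
```

View pics/s21z.png

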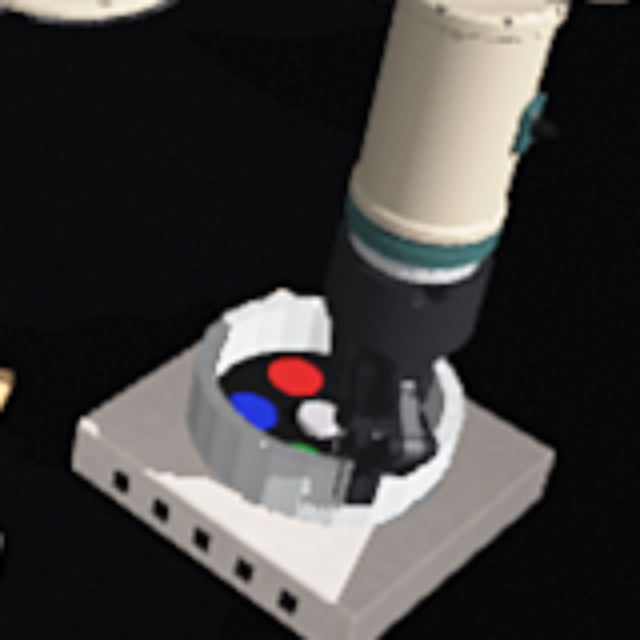

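View pics/t21z.png

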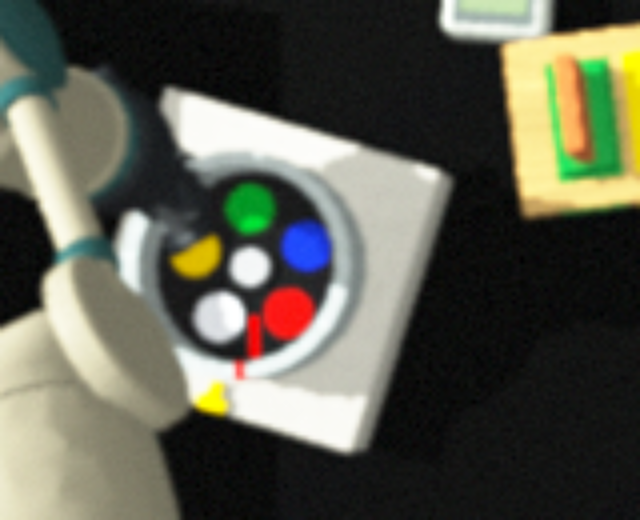

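Call:
{"op": "apply_moves", "data": {
  "moves": [0.005,-0.0049,-0.0002,0,0.002,0,0.07,0.005,-0.0049,-0.0002,0,0,0,0.07,0.005,-0.0049,-0.0002,0,0,0,0.07,0.005,-0.0049,-0.0002,0,0,0,0.07,0.005,-0.0049,-0.0002,0,0,0,0.07,0.005,0,0,0,0,0,0,0.005,0,0,0,0,0,0,0.005,0,0,0,0,0,0]
}}

```text
clock: 46.17
position: [0.5894, 0.4096, 0.0629]
ee_rot: [0.003, 0.631, 0.776, 0.001]
contact_force: [0.9, 0.7, -0.8]
width: 0.0091
```

```bash
python3 wh.py; python3 -c "
from h import *
d=grab('top','t22');np.savez('top4.npz',**d)
cv2.imwrite('pics/t22z.png',cv2.resize(d['image'][150:240,130:240],None,fx=6,fy=6,interpolation=cv2.INTER_CUBIC)[:,:,::-1])"
```

```text
phi 11.506084556285286 r 0.07080520444115662 mom [-0.03 -0.09 -0.01]
t 46.17 pos [0.5894 0.4096 0.0629] yaw 101.80 q6 0.31 width 0.0091 F [ 0.86  0.72 -0.82]
  tool shift mm [ 0.  -0.   0.9]  drz None tiltfix(rx,ry) [0.0049 0.0032]
```

View pics/t22z.png

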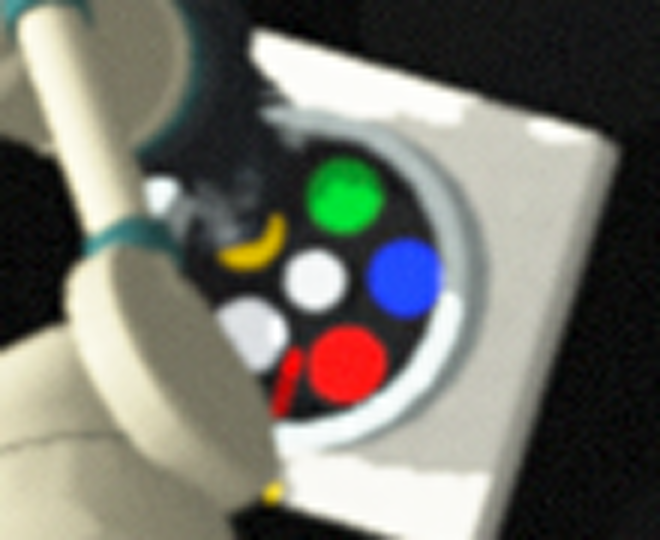

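Run:
```python
from chk import *
d=dict(np.load("top4.npz")); z=.05
W=lambda a,b:proj_plane(d,130+a/6-.5,150+b/6-.5,z)[:2]
hub=W(316,281); print("hub",hub)
for nm,a,b in (("green",346,195),("blue",407,277),("red",347,365),("white",249,333)):
    P=W(a,b); print(nm,np.hypot(*(P-hub)),np.degrees(np.arctan2(*(P-hub)[::-1])))
for a,b in ((296,352),(282,412)):
    P=W(a,b); print(np.hypot(*(P-hub)),np.degrees(np.arctan2(*(P-hub)[::-1])))
t=dict(np.load("top0.npz"))
V=lambda a,b:proj_plane(t,130+a/4-.5,145+b/4-.5,z)[:2]
h0=V(211,207); print("hub0",h0)
for nm,a,b in (("green",157,187),("blue",217,149),("red",269,190),("white",243,256),("m_in",260,224)):
    P=V(a,b); print(nm,np.hypot(*(P-h0)),np.degrees(np.arctan2(*(P-h0)[::-1])))
for a,b in ((180,322),(177,330)):
    P=proj_plane(t,130+a/4-.5,145+b/4-.5,.046)[:2]; print("ptr",P,np.hypot(*(P-h0)),np.degrees(np.arctan2(*(P-h0)[::-1])))
```

```text
hub [0.52074676 0.39610408]
green 0.0407587725416017 -19.09399594978807
blue 0.04105399536451285 -88.38478479905604
red 0.04045104671878947 -159.46774496855275
white 0.037792985639843756 127.26351122990567
0.03292199325326785 164.46061548205472
0.06034127677915294 165.66032509468053
hub0 [0.52096797 0.39587975]
green 0.03930232919087302 69.01710417991193
blue 0.0393107112537028 -5.5972830830299865
red 0.040671379630945484 -74.52985858259586
white 0.03980820358206214 -146.76714166798376
m_in 0.03529337497348169 -109.81369851767494
ptr [0.44409418 0.41770118] 0.0799109174238874 164.15285591283683
ptr [0.43875717 0.41969271] 0.08559014325550814 163.8459579302204
```

Call:
{"op": "apply_moves", "data": {
  "moves": [0.005,-0.0016,0,0,0.002,0.001,0.022,0.005,0,0,0,0,0,0,0.005,0,0,0,0,0,0,0.03,0,0,0,0,0,0,0.04,0,0,0,0,0,0,0.04,0,0,0,0,0,0,0.04,0,0,-0.015,0,0,0,0.04,0,0,-0.025,0,0,0]
}}

```text
clock: 46.88
position: [0.5848, 0.4069, 0.0982]
ee_rot: [-0.001, 0.638, 0.77, -0.006]
contact_force: [-0.2, 0.1, -0.1]
width: 0.0397
```

Call:
{"op": "apply_moves", "data": {
  "moves": [0.04,0,0,-0.025,0,0,0,0.04,0,0,-0.025,0,0,0,0.04,0,0,-0.02,0,0,0,0.04,0,-0.03,0,0,0,0,0.04,0,-0.035,0,0,0,0,0.04,0,-0.035,0,0,0,0,0.04,-0.035,-0.01,0,0,0,0,0.04,-0.035,0,0,0,0,0]
}}

```text
clock: 47.55
position: [0.488, 0.3245, 0.179]
ee_rot: [-0.001, 0.635, 0.773, 0.002]
contact_force: [0.9, -1.2, 0.3]
width: 0.04
```

Call:
{"op": "apply_moves", "data": {
  "moves": [0.04,-0.035,0,0,0,0,0,0.04,-0.035,0,0,0,0,0,0.04,-0.035,0,0,0,0,0,0.04,-0.035,0,0,0,0,0,0.04,-0.035,-0.01,0,0,0,0,0.04,-0.035,-0.01,0,0,0,0,0.04,-0.03,0,0,0,0,0,0.04,0,0,0,0,0,0]
}}

```text
clock: 48.22
position: [0.513, 0.0722, 0.182]
ee_rot: [0.002, 0.633, 0.774, 0.004]
contact_force: [0.3, 0.4, 0.1]
width: 0.0405
```

```bash
python3 -c "
from h import *
go(.3,0,.2)
d=grab('top','t23');np.savez('top5.npz',**d)
e=grab('scene','s23');np.savez('scene5.npz',**e)
cv2.imwrite('pics/t23z.png',cv2.resize(d['image'][145:255,130:240],None,fx=5,fy=5,interpolation=cv2.INTER_CUBIC)[:,:,::-1])"
```

```text
t 48.22 pos [0.513  0.0722 0.182 ] yaw 101.49 q6 -0.20 width 0.0405 F [0.25 0.37 0.09]
  tool shift mm [ -28.3 -223.   -20. ]  drz None tiltfix(rx,ry) [ 0.0085 -0.0018]
```

View pics/t23.png

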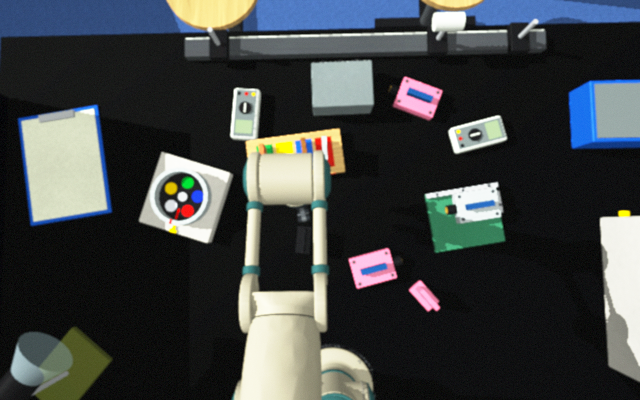

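View pics/t23z.png

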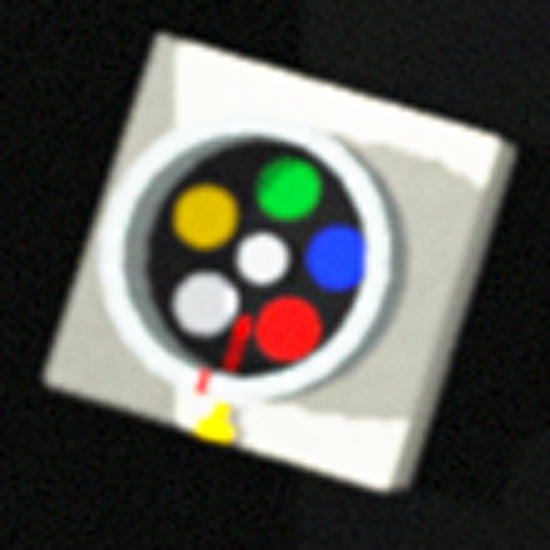

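View pics/s23.png

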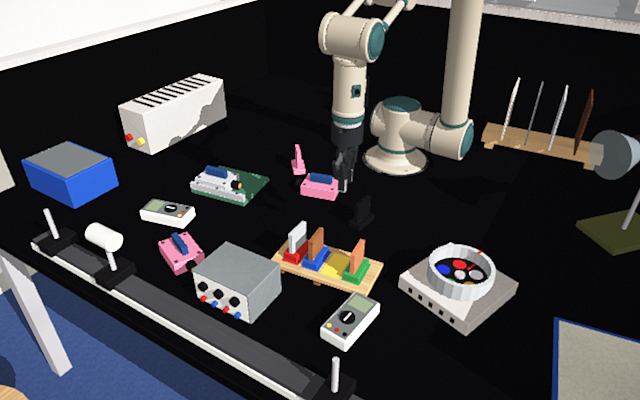

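Run:
```python
from chk import *
d=dict(np.load("top5.npz"))
W=lambda a,b,z:proj_plane(d,130+a/5-.5,145+b/5-.5,z)[:2]
hub=W(262,258,.05); print("hub",hub)
for nm,a,b,k,z in (("green",289,188,1,.05),("blue",337,258,2,.05),("red",288,329,3,.05),("white",206,303,4,.05),("yel",206,216,5,.05),("m_in",243,323,0,.05),("m_out",232,367,0,.05),("rim",204,380,0,.084),("ptr tip",223,406,0,.046),("ptr base",213,432,0,.046)):
    P=W(a,b,z); th=np.degrees(np.arctan2(*(P-hub)[::-1]))
    print(nm,np.hypot(*(P-hub)).round(4),th.round(1), ((th+72*k-36-72*3)%360).round(1) if k else "")
# lamphouse edges (plan z=.04)
p,h=hsvplan(d,.04); m=(h[:,:,2]>100).astype(np.uint8)
# pointer mask
p,h=hsvplan(d,.046); m=rng(h,(22,120,120),(35,255,255)); n,l,s,c=cv2.connectedComponentsWithStats(m.astype(np.uint8))
for i in range(1,n):
    x,y=w(*c[i]); 
    if s[i,4]>50 and .4<x<.56 and .3<y<.5: print("yellow comp",x,y,s[i],np.degrees(np.arctan2(y-hub[1],x-hub[0])))
```

```text
hub [0.52138727 0.39683014]
green 0.0403 -21.0 159.0
blue 0.0406 -90.9 161.1
red 0.041 -159.6 164.4
white 0.0384 128.3 164.3
yel 0.0383 52.8 160.8
m_in 0.0363 163.9 
m_out 0.0605 164.8 
rim 0.0683 164.0 
ptr tip 0.0821 164.5 
ptr base 0.0969 163.7 
yellow comp 0.5444176533907428 0.42888912809472546 [254 339  35  34 929] 54.30747456314131
yellow comp 0.4313154574132492 0.42212933753943216 [265 457  23  22 317] 164.31111048884193
```

Run:
```python
from chk import *
d=dict(np.load("scene5.npz"))
im=cv2.resize(d["image"][225:315,400:520],None,fx=6,fy=6,interpolation=cv2.INTER_CUBIC)[:,:,::-1]
cv2.imwrite("pics/s23w.png",im)
t=dict(np.load("top5.npz"))
bx=[]
for x,y in [(.6386,.0126),(.6322,.0662),(.6198,.1734)]:
    bx+= [(box(x,y,.03,.048,.074,.040,6.6),(255,255,0)),(box(x,y,.048,.108,.064,.012,6.6),(0,255,255))]
overlay(t,bx,(240,110,350,190),7,'ov5')
overlay(d,bx,(260,200,390,300),6,'ov5s')
```

```text
(no output)
```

View pics/s23w.png

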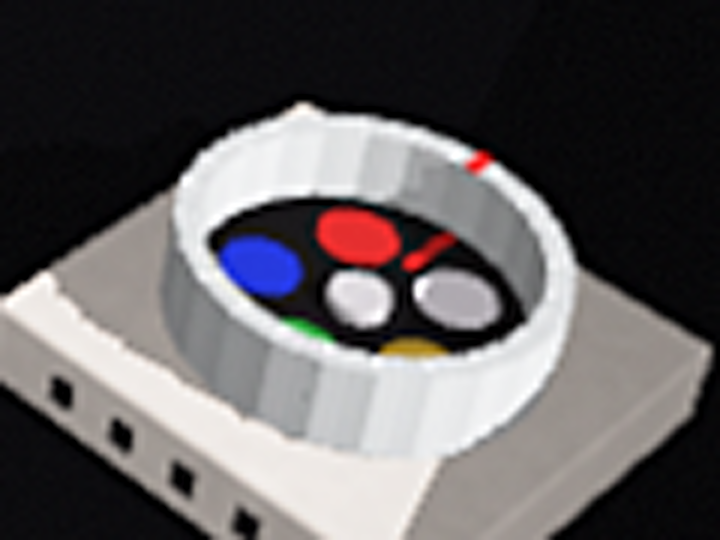

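View pics/ov5s.png

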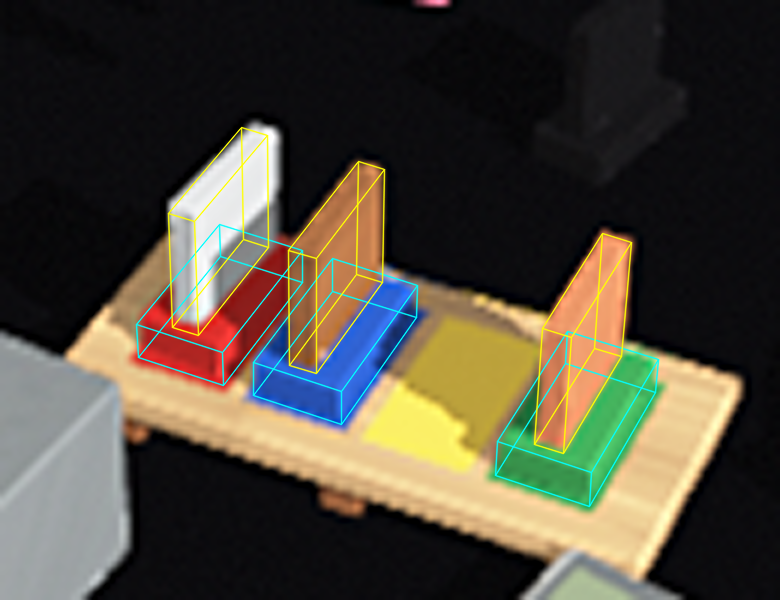

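Run:
```python
from chk import *
d=dict(np.load("scene5.npz"))
P=proj_plane(d,400+481/6-.5,225+161/6-.5,.084)[:2]; 
for c in ([.52,.394],[.521,.396]): print(P,np.hypot(*(P-c)),np.degrees(np.arctan2(*(P-np.array(c))[::-1])))
t=dict(np.load("top5.npz"))
p,h=hsvplan(t,.075); rect(rng(h,(100,120,80),(125,255,255)),(.487,-.394),.04,"rib")
p,h=hsvplan(t,.05); rect(rng(h,(0,0,150),(180,60,255)),(.487,-.394),.06,"block top")
p,h=hsvplan(t,.037); wht=rng(h,(0,0,150),(180,40,255)); rect(wht,(.535,-.37),.03,"longstop?")
cv2.imwrite("pics/sen.png",cv2.resize(t["image"][170:260,415:515],None,fx=7,fy=6,interpolation=cv2.INTER_CUBIC)[:,:,::-1])
bx=[]
a=np.radians(98.43-90); pc=np.array([.4505,-.3685])
h0=pc+.028*np.array([np.cos(a),np.sin(a)])-.028*np.array([-np.sin(a),np.cos(a)])
print("home est",h0)
```

```text
[0.45018982 0.41694031] 0.07348278129300334 161.80896708536218
[0.45018982 0.41694031] 0.07384157537102741 163.52575468653646
rib rect ctr 0.4852 -0.3886 centroid 0.4852 -0.3886 size 75 x 14 area 956 long-axis angle(world,from x) -81.25 deg
block top rect ctr 0.4867 -0.3560 centroid 0.4956 -0.3792 size 196 x 96 area 10834 long-axis angle(world,from x) -81.38 deg
longstop? none
home est [ 0.48230231 -0.39209265]
```

View pics/sen.png

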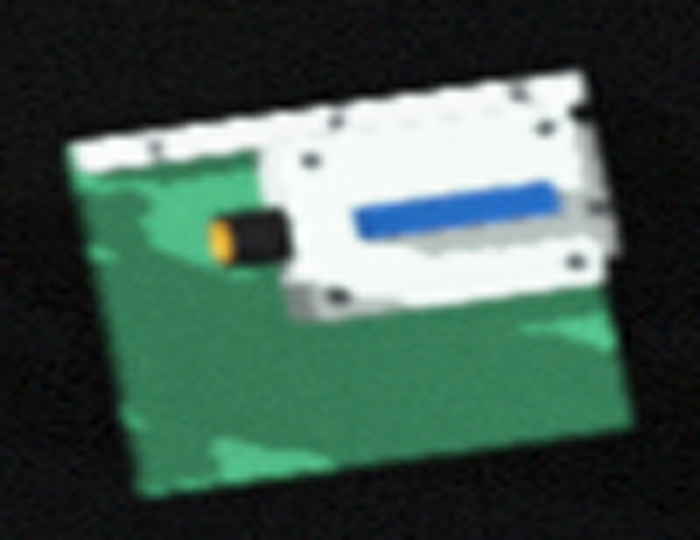

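Run:
```python
from chk import *
from scipy.optimize import least_squares
t=dict(np.load("top5.npz"))
# sub-pixel picks refined by local edge? use full-zoom view
im=t["image"]
a=cv2.resize(im[178:256,420:510],None,fx=8.8,fy=7.6,interpolation=cv2.INTER_LANCZOS4)
cv2.imwrite("pics/sen2.png",a[:,:,::-1])
pl=[((-80,95,15),(143,497)),((-80,-95,15),(634,427)),((80,95,37),(68,145)),((80,-95,37),(584,70))]
rb=[((8,35,60),(355,209)),((8,-35,60),(550,181)),((-8,-35,60),(560,213)),((-8,35,60),(365,240))]
bl=[((-40,-55,35),(607,282))]
def uv(q): return np.array([415+q[0]/7-.5,170+q[1]/6-.5])
def T(p,l,dz=0): 
    c,s=np.cos(p[2]),np.sin(p[2]); l=np.array(l)/1000.
    return np.array([p[0]+c*l[0]-s*l[1],p[1]+s*l[0]+c*l[1],l[2]+dz])
def fit(lst,dz,p0):
    f=lambda p:np.concatenate([px(t,T(p,l,dz)[None])[0]-uv(q) for l,q in lst])
    r=least_squares(f,p0); return r.x,r.fun
P,f=fit(pl,0,[.45,-.37,.147]); print("plate",P,np.degrees(P[2]),f.round(2))
S,f=fit(rb,.015,[.485,-.39,.147]); print("sensor",S,np.degrees(S[2]),f.round(2))
c,s=np.cos(P[2]),np.sin(P[2]); d=S[:2]-P[:2]; print("rel mm",1000*(c*d[0]+s*d[1]),1000*(-s*d[0]+c*d[1]))
```

```text
plate [ 0.4542808  -0.36629531  0.15367202] 8.804758355528215 [ 0.28 -0.19 -0.54 -0.22  2.01 -0.08 -1.74  0.52]
sensor [ 0.48531989 -0.38857963  0.15085526] 8.643369516718133 [ 0.69 -0.52 -0.43 -0.31 -0.67  0.44  0.42  0.4 ]
rel mm 27.262303980019013 -26.77280349848113
```

View pics/sen2.png

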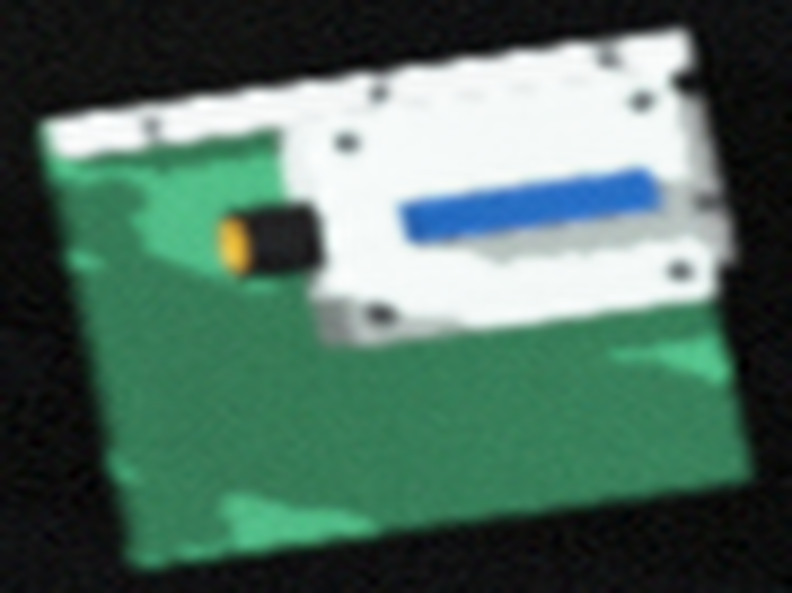

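```bash
python3 -c "
from h import *
go(.4766,-.327,.17,98.5)"
```

```text
t 48.32 pos [0.5121 0.0761 0.1819] yaw 101.56 q6 -0.20 width 0.0400 F [ 0.13  0.47 -0.05]
  tool shift mm [-387.9 -115.6    8.8]  drz 0.053 tiltfix(rx,ry) [ 0.0078 -0.0057]
```

Call:
{"op": "apply_moves", "data": {
  "moves": [0.0,-0.035,-0.0105,0,0.005,-0.004,0,0.0,-0.035,-0.0105,0,0,0,0,0.0,-0.035,-0.0105,0,0,0,0,0.0,-0.035,-0.0105,0,0,0,0,0.0,-0.035,-0.0105,0,0,0,0,0.0,-0.035,-0.0105,0,0,0,0,0.0,-0.035,-0.0105,0,0,0,0,0.0,-0.035,-0.0105,0,0,0,0]
}}

```text
clock: 48.98
position: [0.4912, -0.2063, 0.1808]
ee_rot: [-0.001, 0.622, 0.783, 0.008]
contact_force: [0.6, 0.5, -0.8]
width: -0.0
```

```bash
python3 -c "
from h import *
go(.4766,-.327,.12,98.5)"
```

```text
t 48.98 pos [ 0.4912 -0.2063  0.1808] yaw 103.04 q6 -0.77 width -0.0000 F [ 0.64  0.5  -0.75]
  tool shift mm [-115.   -42.1   59. ]  drz 0.079 tiltfix(rx,ry) [ 0.0112 -0.0117]
```

Call:
{"op": "apply_moves", "data": {
  "moves": [0.0,-0.027,-0.01,0,0.008,-0.008,0,0.0,-0.027,-0.01,0,0,0,0,0.0,-0.027,-0.01,0,0,0,0,0.0,-0.027,-0.01,0,0,0,0,0.0,0,0,0.01,0,0,0.04,0.0,0,0,0.015,0,0,0.035,0.0,0,0,0.015,0,0,0,0.0,0,0,0.01,0,0,0]
}}

```text
clock: 49.65
position: [0.4859, -0.3258, 0.1315]
ee_rot: [0.005, 0.651, 0.759, 0.004]
contact_force: [-0.6, 0.7, 0.1]
width: -0.0004
```

```bash
python3 -c "
from h import *
go(.4766,-.327,.062,98.5)"
```

```text
t 49.65 pos [ 0.4859 -0.3258  0.1315] yaw 98.83 q6 -0.87 width -0.0004 F [-0.57  0.68  0.13]
  tool shift mm [  0.4 -10.3  69.4]  drz 0.006 tiltfix(rx,ry) [0.0133 0.0024]
```

Call:
{"op": "apply_moves", "data": {
  "moves": [0.0,0,-0.003,0,0.011,0.002,0.006,0.0,0,-0.004,0.012,0.003,0,0,0.0,0,-0.002,0.014,0,0,0,0.0,0,0,0.014,0,0,0,0.0,0,0,0.014,0,0,0,0.0,0,0,0.009,0,0,0,0.0,0,0,0,0,0,0,0.0,0,0,0,0,0,0]
}}

```text
clock: 50.32
position: [0.4818, -0.3196, 0.0676]
ee_rot: [-0.001, 0.649, 0.761, -0.0]
contact_force: [0.3, 0.1, 0.6]
width: -0.0001
```

```bash
python3 -c "
from h import *
go(.479,-.345,.062,98.5)
d=grab('scene','s30')
cv2.imwrite('pics/s30z.png',cv2.resize(d['image'][130:240,160:320],None,fx=5,fy=5)[:,:,::-1])"
```

```text
t 50.32 pos [ 0.4818 -0.3196  0.0676] yaw 99.06 q6 -0.86 width -0.0001 F [0.3  0.08 0.6 ]
  tool shift mm [-24.6  -6.7   5.5]  drz 0.01 tiltfix(rx,ry) [-0.0018 -0.002 ]
```

View pics/s30z.png

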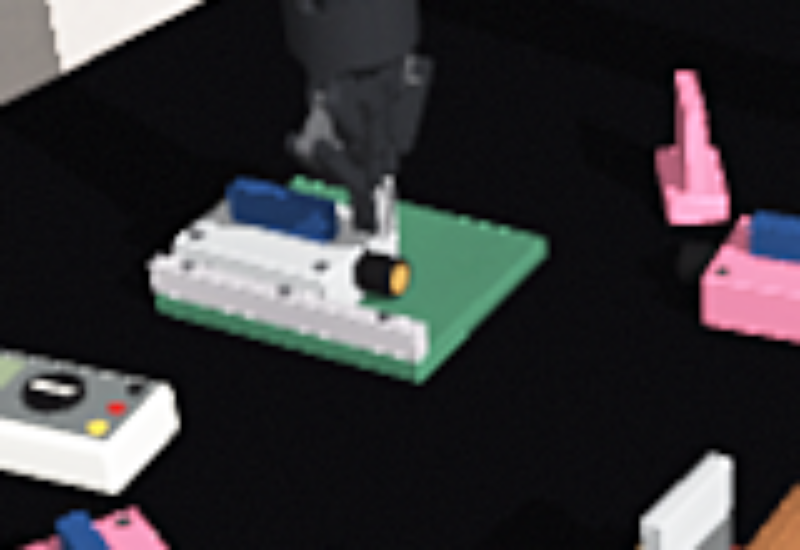

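Call:
{"op": "apply_moves", "data": {
  "moves": [0.0,-0.003,-0.001,0.001,0,0,0.01,0.0,-0.003,-0.001,0.001,0,0,0,0.0,-0.003,-0.001,0.001,0,0,0,0.0,-0.003,0,0,0,0,0,0.0,-0.003,0,0,0,0,0,0.0,-0.003,0,0,0,0,0,0.0,-0.002,0,0,0,0,0,0.0,0,0,0,0,0,0]
}}

```text
clock: 51.03
position: [0.4839, -0.3443, 0.0684]
ee_rot: [0.003, 0.653, 0.757, -0.0]
contact_force: [0.5, -0.1, 0.6]
width: -0.0001
```

```bash
python3 -c "
from h import *
go(.479,-.345,.062,98.5)"
```

```text
t 51.03 pos [ 0.4839 -0.3443  0.0684] yaw 98.40 q6 -0.88 width -0.0001 F [ 0.45 -0.12  0.56]
  tool shift mm [ 0.1 -5.   6.4]  drz -0.002 tiltfix(rx,ry) [0.003  0.0042]
```

Call:
{"op": "apply_moves", "data": {
  "moves": [0.0,-0.001,-0.002,0.001,0,0.002,0,0.0,-0.001,-0.001,0.001,0,0,0,0.0,-0.001,0,0,0,0,0,0.0,-0.001,0,0,0,0,0,0.0,-0.001,0,0,0,0,0,0.0,-0.001,0,0,0,0,0,0.0,-0.001,0,0,0,0,0,0.0,-0.001,0,0,0,0,0]
}}

```text
clock: 51.7
position: [0.4805, -0.3452, 0.0657]
ee_rot: [-0.005, 0.654, 0.756, 0.005]
contact_force: [0.5, 5.5, 3.5]
width: -0.0005
```

Call:
{"op": "apply_moves", "data": {
  "moves": [0.0,-0.001,0,0,0,0,0,0.0,-0.001,0,0,0,0,0,0.0,-0.001,0,0,0,0,0,0.0,-0.001,0,0,0,0,0,0.0,-0.001,0,0,0,0,0,0.0,-0.001,0,0,0,0,0,0.0,-0.001,0,0,0,0,0,0.0,-0.001,0,0,0,0,0]
}}

```text
clock: 52.37
position: [0.4805, -0.345, 0.0658]
ee_rot: [-0.011, 0.654, 0.756, 0.009]
contact_force: [-0.3, 6.1, 3.5]
width: -0.0003
```

```bash
python3 -c "
from h import *
go(.479,-.345,.062,98.5)"
```

```text
t 52.37 pos [ 0.4805 -0.345   0.0658] yaw 98.27 q6 -0.91 width -0.0003 F [-0.31  6.11  3.5 ]
  tool shift mm [ 0.1 -1.4  3.8]  drz -0.004 tiltfix(rx,ry) [-0.0002 -0.0289]
```

Call:
{"op": "apply_moves", "data": {
  "moves": [0.0,0.004,0,0,0,-0.01,0,0.0,0.004,0,-0.002,0,-0.008,0,0.0,0.002,0,-0.015,0,0,0,0.0,0,0,-0.025,0,0,0,0.0,0,0,-0.03,0,0,0,0.0,0,-0.02,-0.03,0,0,0,0.0,0,-0.035,-0.01,0,0,0,0.0,0,-0.035,0,0,0,0]
}}

```text
clock: 53.03
position: [0.3935, -0.3545, 0.182]
ee_rot: [0.004, 0.65, 0.76, -0.003]
contact_force: [-0.6, -0.5, -0.2]
width: -0.0004
```

Call:
{"op": "apply_moves", "data": {
  "moves": [0.0,-0.02,-0.035,0,0,0,0,0.0,-0.035,-0.02,0,0,0,0,0.0,-0.035,-0.02,0,0,0,0,0.0,-0.035,-0.02,0,0,0,0,0.0,-0.035,-0.02,0,0,0,0,0.0,-0.035,-0.02,0,0,0,0,0.0,0,0,0,0,0,0,0.0,0,0,0,0,0,0]
}}

```text
clock: 53.7
position: [0.2764, -0.5803, 0.192]
ee_rot: [0.011, 0.651, 0.759, -0.016]
contact_force: [-0.7, 0.3, 0.3]
width: -0.0001
```

Run:
```python
from chk import *
go(.2,-.5,.2)
t=grab('top','t31'); d=grab('scene','s31'); np.savez('top6.npz',**t); np.savez('scene6.npz',**d)
bx=[]
for x,y in [(.6386,.0126),(.6322,.0662),(.6198,.1734)]:
    bx+= [(box(x,y,.03,.048,.074,.040,6.6),(255,255,0)),(box(x,y,.048,.108,.064,.012,6.6),(0,255,255))]
overlay(t,bx,(240,120,350,190),7,'ov6')
p,h=hsvplan(t,.075); rect(rng(h,(100,120,80),(125,255,255)),(.487,-.394),.04,"rib")
p,h=hsvplan(t,.108); rect(rng(h,(0,0,130),(180,80,255)),(.635,.012),.03,'red slab')
p,h=hsvplan(t,.048); rect(rng(h,(0,120,80),(6,255,255))|rng(h,(172,120,80),(180,255,255)),(.638,.012),.04,'red foot')
rect(rng(h,(100,120,80),(125,255,255)),(.632,.066),.03,'blue foot'); rect(rng(h,(50,120,80),(75,255,255)),(.62,.173),.03,'green foot')
```

```text
t 53.70 pos [ 0.2764 -0.5803  0.192 ] yaw 98.82 q6 -1.37 width -0.0001 F [-0.68  0.32  0.26]
  tool shift mm [ 90.7 -63.3 -10.8]  drz None tiltfix(rx,ry) [-0.0098  0.0377]
rib rect ctr 0.4852 -0.3886 centroid 0.4852 -0.3886 size 75 x 14 area 954 long-axis angle(world,from x) -81.25 deg
red slab rect ctr 0.6324 0.0123 centroid 0.6331 0.0123 size 74 x 16 area 1017 long-axis angle(world,from x) 2.12 deg
red foot rect ctr 0.6351 0.0127 centroid 0.6323 0.0127 size 80 x 44 area 2152 long-axis angle(world,from x) 6.48 deg
blue foot rect ctr 0.6292 0.0656 centroid 0.6257 0.0649 size 80 x 44 area 2255 long-axis angle(world,from x) 6.71 deg
green foot rect ctr 0.6170 0.1711 centroid 0.6128 0.1660 size 80 x 44 area 1863 long-axis angle(world,from x) 6.58 deg
```

View pics/t31.png

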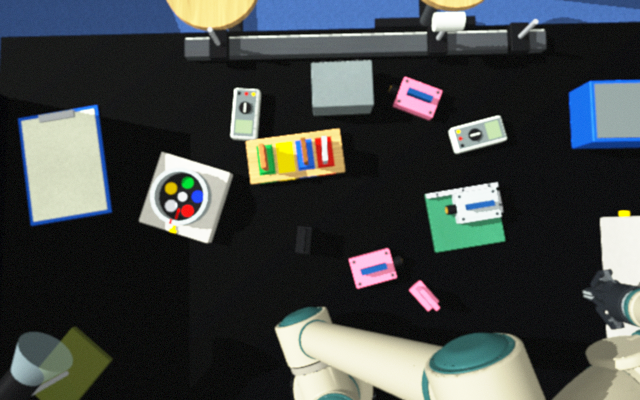

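View pics/ov6.png

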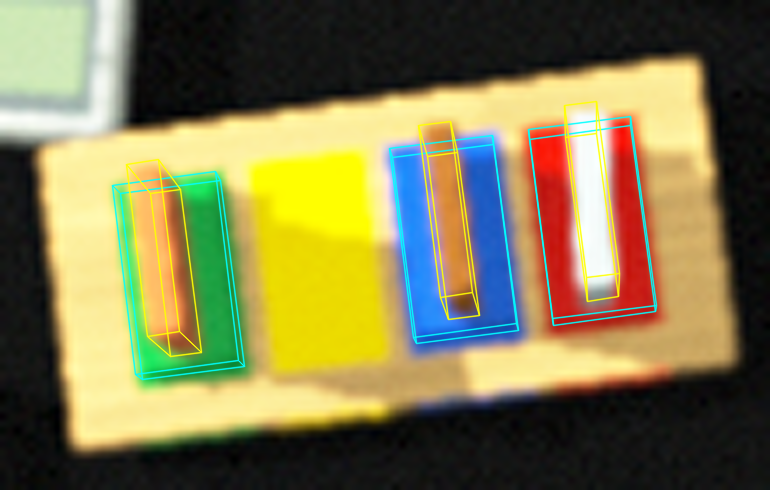

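View pics/s31.png

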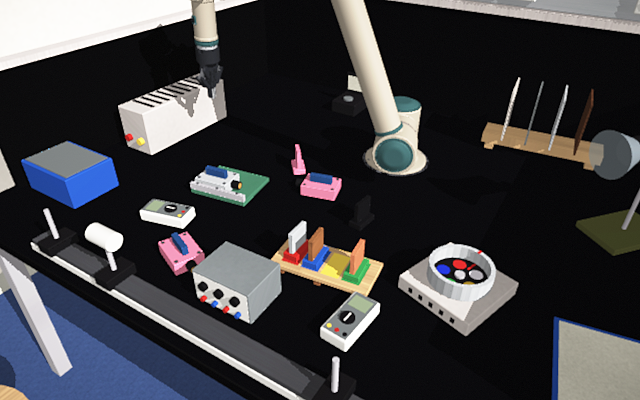

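Call:
{"op": "apply_moves", "data": {
  "moves": [0.04,0.03,0,-0.01,0,0,0,0.04,0.03,0,-0.01,0,0,0,0.04,0.03,0,-0.01,0,0,0,0.04,0.02,0,-0.01,0,0,0,0.04,0,0,0,0,0,0,0.04,0,0,0,0,0,0,0.04,0,0,0,0,0,0,0.04,0,0,0,0,0,0]
}}

```text
clock: 54.47
position: [0.2629, -0.4567, 0.2274]
ee_rot: [0.011, 0.646, 0.763, -0.016]
contact_force: [0.1, -0.4, 0.9]
width: 0.0401
```

Run:
```python
from chk import *
go(.3,-.45,.2)
t=grab('top','t32'); a=np.load('top6.npz')['image'].astype(int)
diff=np.abs(t['image'].astype(int)-a).max(2)>60
print("changed px in bench area",diff[60:255,130:510].sum())
workorder.sign_off()
```

```text
t 54.47 pos [ 0.2629 -0.4567  0.2274] yaw 99.51 q6 -1.33 width 0.0401 F [ 0.05 -0.41  0.95]
  tool shift mm [ 1.5 38.  26.9]  drz None tiltfix(rx,ry) [-0.0112  0.0377]
changed px in bench area 0
the job is handed in; nothing more can be done
```

The bench is set up and handed in at about 54 s of the 210 s allowed, and my last checks point to every end condition being met. The hand-in reports no verdict.

- **Sensor block:** I set it on the plate clear of both stops and pressed it down with about 16 N, weight included. It was then slid against the long stop (about 8 N contact force) and along it to the end stop. A later 6 N push towards the end stop did not move it. The camera fit puts it at x +27.3, y −26.8 mm in the plate's axes, against a home of +28, −28. That is within the roughly 2 mm calibration, and it is square to about 0.3°, snout away from the end stop.
- **Filter wheel:** I turned it about 87° clockwise by the rim. The red mark reads 164° and the pointer 164.3°. Readings from the windows and the lamp house edges gave about 162°, a spread of about 2° against the 4° allowed.
- **Absorbers:** Red, blue and green were there; I found no yellow one. All three stand upright in their own bays, within about 5 mm of centre. Their feet are square within about 1°. For red, the slab outline read about 4° off, which disagrees with its foot; either way it is inside the 8° limit.
- **Left alone:** The meters, power supply and look-alikes show no change in the pictures. No knock or grip slip was noticed. Nothing on the bench changed between the last two pictures, and the arm was clear at hand-in.

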